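# Mount the experiment boxes on the trainer base and lock them with pins

### The arm

A 6-joint arm with a two-finger parallel gripper is mounted at the origin on the work surface. World frame = base frame: x ahead of the robot, y to its left, z up, the work surface at z = 0. Lengths are in mm, angles in rad, forces in N, time in s.
With the tool pointing down it reaches from about 350 to 975 mm from the base axis. Payload 7.1 kg.
Tool frame: the origin (TCP) lies at the very end of the fingers, on their centre line; the grasp point (between the pads) lies 19 mm behind it (ctrl.grasp_offset is the distance from the TCP to the grasp point, in mm); z points along the fingers, y is the line along which they close (so a half turn about z gives the same grasp; the last joint's range is limited). The gripper opens to 88 mm and grips with 3 to 60 N. Pads are 20 mm wide; open, the fingers measure 115 mm over their backs; the gripper's body (75 mm by 178 mm) begins 61 mm behind the grasp point.
Start: joints at [-1.281, 0.423, 1.63, -0, 1.089, -0.019], TCP at [189.965, -595.414, 222.675] pointing down, gripper open.
Joint ranges: [-3, 3], [-0.9, 2.11], [0.09, 2.58], [-1.31, 4.45], [0.11, 2.69], [-2.54, 2.54]. Speed limits (rad/s): [2.39, 2.39, 3.01, 3.14, 3.14, 3.14].

### API

Orientations are given as a rotation vector (axis times angle).
In Python, from workcell import ctrl, viewer, ticket, models gives the robot as it stands.
- The arm moves only by the tool play_rows, never from a script. Its arguments are lists of equal length, an entry for each row: "dp": the shift along the world's x, y, z in mm, a list of three; "yaw": the turn about the world's z in degrees. In form: {"dp": [[tx, ty, tz], ...], "yaw": [yaw, ...]}. A call has 1 to 8 rows; each row shifts and turns the commanded pose from where the row before left it; what a row does not reach is not made up. A row lasts 1/12 s, in which the tool goes at most 41.7 mm and 7.16 degrees, less where a joint would pass 70% of its speed; a pose out of reach is approached as far as the arm can. A call is refused whole if a number of a shift passes 41.7 or a number of a turn 7.16, either way. A call with a gripper value outside its range is refused whole. "gripper" is the closure, from 0 (fully open) to 1 (shut), set as the call begins (left out, the last holds). The fingers move at their own pace and stop on an object; the grip force is fixed at half the most. Time passes only in rows, so rows that do not move let the fingers close. It gives the time, the measured TCP pose, the force, the opening and the grip force at its end, in the units of the state.
- ctrl.get_obs(): the state, without advancing time (a new reading comes with each control period).
- viewer.get_image(name): name is "side" or "top" or "wrist"; returns a dict with "pixels" (384x512x3 uint8, red, green, blue), "range_z" (384x512 float32, mm along the optical axis (not along the pixel's ray), 0 where there is no reading), "fx", "fy", "cx", "cy" (pixels), "T" (4x4, takes a point from camera to world coordinates); the wrist camera has in their place "hand_eye" (4x4, takes a point from camera to tool coordinates, whose origin is the TCP and whose axes are the flange's). Camera axes: x right, y up, looking along -z (the intrinsics and any distortion apply to the point x, -y, -z); pixel columns grow to the right and rows downward; lengths in mm; the calibration is good to about 2 mm. A picture is of the moment at which its call begins: read the wrist's pose just before it.
- ticket.close_job(): hands the job in; it is judged then, once.
Trained networks look in a picture, given as the dict that the camera call returned (one of the last four; its "shot" number tells which), for a name from the list of things; names that differ only in an ending like _2 or _b are one class to them, and where a whole thing is asked for, a point or a joint stands for the part that bears it (a point fixed in the world has none). Each returns a list of dicts, best first, with "conf" (0 to 1); they miss things now and then, are a little off and sometimes report something else, mostly with a low value. They report only what shows in the picture. A call takes as long as a camera call.
- models.look_for(picture, name): "bbox" ([centre column, centre row, width, height] in pixels, round what is visible of it).
- models.landmark_of(picture, name): "location" ([column, row] in pixels: a listed point, or the origin of a listed thing).
The state is a dict: "t": time; "qpos": joint angles; "qvel": joint speeds; "joint_torque": joint torques, N m; "ee_pos": TCP position; "orientation": TCP orientation; "ft_force": force on the tool from outside, world axes, zero at the start; "moment": the same for the moment, N m; "width": finger opening in mm; "grasp_force": force on a finger pad.
Only numpy, scipy, OpenCV 4.12 (cv2) and the standard library are available. Lean on these libraries where they do the work, as an engineer would, in place of code of your own. Each camera call takes 0.05 s, during which the arm holds its last target. There are 200 camera calls.

### The job

Mount every experiment box on the mounting base: set it on the board with its pin-hole flange towards the robot, push its tongue fully home under the back rail, and close the row up square and flush from the side fence - the first box against the fence, each next one against its neighbour. Lock each box with one locking pin dropped right down through its flange hole into the board until the grip sits on the flange; a spare pin stays in the pin stand. Leave the meter and the screwdriver where they lie.

Things in the scene. Friction and masses are not known exactly. Their poses are not given: they have to be found in the camera images.
- boxA_mid (a point): flat metal box with a round black knob on top; may be absent (None). Case 90 (its x) x 50 (y) x 35 mm high, fittings up to 17 more on top, 0.3 kg. A flange 5 thick, 50 wide runs 37 out at the -x end (with the pin hole in a bright rim), a tongue 5 thick, 50 wide runs 14 out at the +x end, both level with the underside. Point: case centre, 17.5 above the underside
- boxA_eye (a point): centre of this box's 10 mm pin hole, on the flange's top face: 64 mm from the case centre towards -x, 5 above the underside; axes as the box
- boxB_mid (a point): flat metal box with a square black panel meter on top; may be absent (None). Case 90 (its x) x 50 (y) x 35 mm high, fittings up to 17 more on top, 0.3 kg. A flange 5 thick, 50 wide runs 37 out at the -x end (with the pin hole in a bright rim), a tongue 5 thick, 50 wide runs 14 out at the +x end, both level with the underside. Point: case centre, 17.5 above the underside
- boxB_eye (a point): centre of this box's 10 mm pin hole, on the flange's top face: 64 mm from the case centre towards -x, 5 above the underside; axes as the box
- boxC_mid (a point): flat metal box with two small toggles on top; may be absent (None). Case 90 (its x) x 50 (y) x 35 mm high, fittings up to 17 more on top, 0.3 kg. A flange 5 thick, 50 wide runs 37 out at the -x end (with the pin hole in a bright rim), a tongue 5 thick, 50 wide runs 14 out at the +x end, both level with the underside. Point: case centre, 17.5 above the underside
- boxC_eye (a point): centre of this box's 10 mm pin hole, on the flange's top face: 64 mm from the case centre towards -x, 5 above the underside; axes as the box
- base: mounting base fixed to the bench: plywood board 170 (x) x 210 (y) mm, its top 26 above the bench. Origin under the board's middle at bench height; x points to the back rail (+x side), side fence on the -y side, +y and -x sides open. Three boxes fit side by side, tongues under the rail's lip, flanges towards -x. A box fully home has its case centre at base x = +16 mm and its axes along the base's
- rail (a point): aluminium back rail along the base's whole +x side; point on the board's top at the middle of the rail's face, base x = +75 mm; axes as the base. Its lip reaches 8 mm from the face out over the board (to x = +67), from 10 to 14 mm above the board: a box's tongue slides in under it
- fence (a point): aluminium side fence; point on the board's top on the fence's face, base x = +22, y = -95 mm; axes as the base. Runs from base x = -30 to +75, 20 mm above the board, 8 thick
- hole1 (a point): pin hole 1 of 3 in the base board, counted from the side fence, 10 mm across, right through; point at its mouth on the board's top (26 above the bench), base x = -48, y = -69.9 mm; axes as the base. The hole of a box that is home lies right above it
- hole2 (a point): pin hole 2 of 3 in the base board, counted from the side fence, 10 mm across, right through; point at its mouth on the board's top (26 above the bench), base x = -48, y = -19.7 mm; axes as the base. The hole of a box that is home lies right above it
- hole3 (a point): pin hole 3 of 3 in the base board, counted from the side fence, 10 mm across, right through; point at its mouth on the board's top (26 above the bench), base x = -48, y = 30.5 mm; axes as the base. The hole of a box that is home lies right above it
- pin1_grip (a point): locking pin, upright in the pin stand at the start: steel shank 8 mm across and 28 long (last 4 tapered to 4 across), below a round black grip 15 across, 44 high; 40 g. Point: centre of the grip, 22 above its lower face, 50 above the nose; z up the pin. All pins are alike
- pin2_grip (a point): locking pin, upright in the pin stand at the start: steel shank 8 mm across and 28 long (last 4 tapered to 4 across), below a round black grip 15 across, 44 high; 40 g. Point: centre of the grip, 22 above its lower face, 50 above the nose; z up the pin. All pins are alike
- pin3_grip (a point): locking pin, upright in the pin stand at the start: steel shank 8 mm across and 28 long (last 4 tapered to 4 across), below a round black grip 15 across, 44 high; 40 g. Point: centre of the grip, 22 above its lower face, 50 above the nose; z up the pin. All pins are alike
- slot1 (a point): one of 3 holes, 10 mm across, in the fixed wooden pin stand (140 along its x, 44 wide, 30 high), 45 apart along its x; point at the mouth, 30 above the bench; axes as the stand
- slot2 (a point): one of 3 holes, 10 mm across, in the fixed wooden pin stand (140 along its x, 44 wide, 30 high), 45 apart along its x; point at the mouth, 30 above the bench; axes as the stand
- slot3 (a point): one of 3 holes, 10 mm across, in the fixed wooden pin stand (140 along its x, 44 wide, 30 high), 45 apart along its x; point at the mouth, 30 above the bench; axes as the stand
- multimeter: bystander: handheld meter lying flat, 180 x 85 x 42 mm, origin under its middle
- screwdriver: bystander: screwdriver lying on the bench

How it is judged:
By the outcome, as a careful person would: the job done as asked, in the order asked, and still so for the second after the job is handed in, with the robot touching nothing.
Of boxA, boxB, boxC only 2 to 3 are there at a start; the rules pass over those that are not, and their reading is None.
At some moment in a run one of boxA, boxB, boxC may be knocked a few centimetres aside while the robot is not near it.
It also fails if it takes over 210 s, if anything falls off the work surface, if the arm or the gripper's body presses on something with over 40 N, if the wrist force passes 120 N, or if a joint passes its speed limit or range.

## Working session

There is one attempt and no reset: what is moved stays moved. The work goes in short steps, Python scripts to look and compute and a tool call to move; the robot and the scene stay as the last step left them, time stands still between calls to the robot, and variables do not carry over. Pictures are saved under pics/ and viewed, at most 14 in all, crops included, and the job is handed in when it is done.

Besides the shell and the picture viewer there is one more tool, called after ">>>" as a command line: name --pt "numbers of a row" for each row, then --argument value for the rest. play_rows: Moves the arm, as the interface text tells. Its arguments: {"type":"object","properties":{"dp":{"type":"array"},"yaw":{"type":"array"},"gripper":{"type":"number"}},"required":["dp","yaw"]}

```bash
mkdir -p pics
cat > h.py <<'E'
import numpy as np, cv2
from scipy.spatial.transform import Rotation as R
from workcell import ctrl, viewer, ticket, models
def shot(n):
    o=ctrl.get_obs(); p=viewer.get_image(n)
    if 'T' in p: p['W']=np.array(p['T'])
    else:
        M=np.eye(4); M[:3,:3]=R.from_rotvec(o['orientation']).as_matrix(); M[:3,3]=o['ee_pos']
        p['W']=M@np.array(p['hand_eye'])
    return p
def save(p,n): cv2.imwrite('pics/'+n,p['pixels'][...,::-1])
def ray(p,c,r):
    d=np.array([(c-p['cx'])/p['fx'],-(r-p['cy'])/p['fy'],-1.])
    return p['W'][:3,3],p['W'][:3,:3]@d
def onz(p,c,r,z):
    o,d=ray(p,c,r); return o+d*(z-o[2])/d[2]
def depth(p,c,r):
    o,d=ray(p,c,r); c,r=int(round(c)),int(round(r))
    z=p['range_z'][max(r-1,0):r+2,max(c-1,0):c+2]; z=z[z>0]
    return o+d*np.median(z) if len(z) else None
def proj(p,X):
    q=np.linalg.inv(p['W'])@np.append(X,1); return np.array([p['cx']+p['fx']*q[0]/-q[2],p['cy']-p['fy']*q[1]/-q[2]])
E
python3 - <<'E'
from h import *
np.set_printoptions(precision=1,suppress=True)
Z=dict(boxA_mid=17.5,boxB_mid=17.5,boxC_mid=17.5,boxA_eye=5,boxB_eye=5,boxC_eye=5,base=0,rail=26,fence=26,hole1=26,hole2=26,hole3=26,pin1_grip=54,slot1=30,slot2=30,slot3=30,multimeter=0,screwdriver=0)
for n in('top','side'):
    p=shot(n); save(p,n+'0.png'); print(n,p['W'],p['fx'],p['pixels'].shape,[k for k in p])
    for k,z in Z.items():
        for d in models.landmark_of(p,k)[:3]:
            if d['conf']>.2: print(k,round(d['conf'],2),np.array(d['location']),onz(p,*d['location'],z),depth(p,*d['location']))
E
```

```text
top [[  -0.     1.    -0.2  385.9]
 [  -1.    -0.     0.    17.4]
 [   0.     0.2    1.  1211.4]
 [   0.     0.     0.     1. ]] 385.85493110528904 (384, 512, 3) ['pixels', 'range_z', 'fx', 'fy', 'cx', 'cy', 'T', 'shot', 'W']
boxA_mid 0.73 [380.9 224.9] [ 504.7 -375.4   17.5] [ 502.6 -368.5   38.5]
boxB_mid 0.81 [136.8 227.6] [510.5 380.6  17.5] [507.8 372.8  43.3]
boxC_mid 0.82 [332.9 227.2] [ 500.4 -225.7   17.5] [ 498.3 -221.3   39.2]
boxC_mid 0.32 [138.1 226.1] [515.  376.8  17.5] [512.  368.5  45. ]
boxA_eye 0.64 [389.6 245.8] [ 440.5 -401.3    5. ] [ 440.7 -402.4    1.7]
boxB_eye 0.66 [137.1 248.6] [446.8 380.8   5. ] [446.9 381.1   4.2]
boxC_eye 0.76 [329.9 248.7] [ 435.1 -215.1    5. ] [ 435.4 -216.1   -0.2]
boxC_eye 0.54 [186.8 222.6] [524.5 228.9   5. ] [518.6 219.8  56.8]
base 0.87 [255.2 199.7] [594.2  13.5   0. ] [590.   13.6  24.1]
rail 0.67 [260.9 179.1] [655.2  -5.6  26. ] [652.   -5.3  39.9]
fence 0.71 [288.4 199. ] [590.1 -90.   26. ] [586.9 -88.3  44.5]
hole1 0.87 [246.8 215.4] [541.   40.4  26. ] [541.6  40.5  21.1]
hole1 0.81 [263.  216.6] [536.3  -9.6  26. ] [53
[... 3073 characters left out ...]
4. ] [436.3 227.3  50.9]
pin1_grip 0.64 [290.6 190.7] [529.1 -15.3  54. ] [530.3 -58.   23.5]
slot1 0.86 [328.6 274.5] [436.8 220.9  30. ] [437.7 227.6  37.2]
slot1 0.75 [288.8 269.1] [514.9 218.4  30. ] [514.9 218.5  30.1]
slot2 0.86 [328.6 274.5] [436.8 220.9  30. ] [437.7 227.6  37.2]
slot2 0.75 [288.8 269.1] [514.9 218.4  30. ] [514.9 218.5  30.1]
slot3 0.86 [328.6 274.5] [436.8 220.9  30. ] [437.7 227.6  37.2]
slot3 0.75 [288.8 269.1] [514.9 218.4  30. ] [514.9 218.5  30.1]
multimeter 0.91 [207.3 169.5] [ 778.7 -160.5    0. ] [ 761.9 -104.3   37.1]
screwdriver 0.7 [186.1 251.2] [742.8 171.5   0. ] [738.1 183.1  12. ]
screwdriver 0.43 [236.5 201.1] [666.7 -23.8   0. ] [655.9  27.8  40.1]
```

Run:
```python
import cv2
a=cv2.imread('pics/top0.png');b=cv2.imread('pics/side0.png')
cv2.imwrite('pics/top0c.png',cv2.resize(a[110:280,100:430],None,fx=2.4,fy=2.4,interpolation=cv2.INTER_CUBIC))
cv2.imwrite('pics/side0c.png',cv2.resize(b[100:384,150:400],None,fx=2,fy=2,interpolation=cv2.INTER_CUBIC))
```

```text
(no output)
```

View pics/top0c.png

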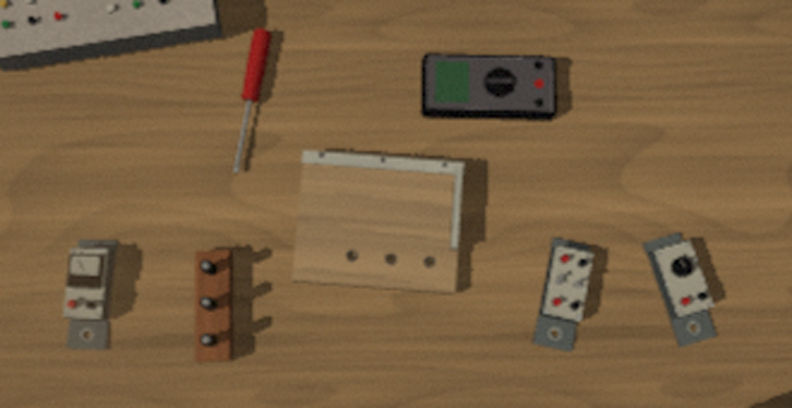

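View pics/side0c.png

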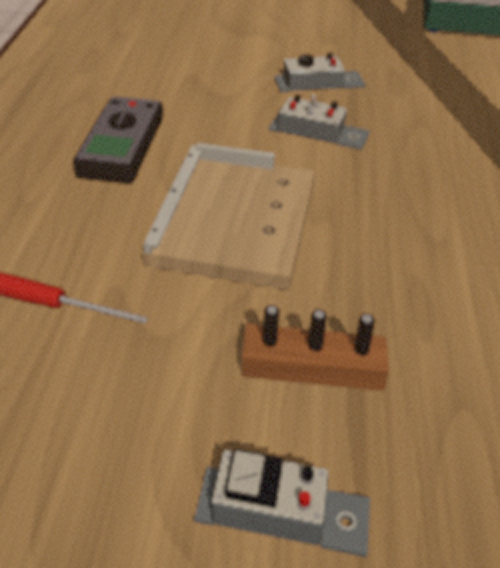

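The views show all three boxes: A and C on the right, B on the left. All three pins are in the stand, and the base has its holes at about (279,219), (262,218) and (247,216) in the top view. I'll read the tool axes and start moving over box A and box C on the way to the base.

Run:
```python
from h import *
o=ctrl.get_obs(); print(R.from_rotvec(o['orientation']).as_matrix().round(3),o['width'],o['ee_pos'])
p=shot('wrist'); print(p['fx'],p['cx'],p['cy'],np.round(p['hand_eye'],2))
```

```text
[[ 0.953  0.304 -0.   ]
 [ 0.304 -0.953 -0.   ]
 [-0.     0.    -1.   ]] 87.7479982449398 [ 189.96700004 -595.42126923  222.67890205]
322.3074447859655 261.55977382920923 193.63293933774693 [[-0.0000e+00  9.6000e-01  2.9000e-01  7.8000e+01]
 [ 1.0000e+00  0.0000e+00  0.0000e+00 -1.4000e-01]
 [ 0.0000e+00  2.9000e-01 -9.6000e-01 -1.6152e+02]
 [ 0.0000e+00  0.0000e+00  0.0000e+00  1.0000e+00]]
```

>>> play_rows --pt "30 20 12" --pt "30 20 12" --pt "30 20 12" --pt "30 20 12" --pt "30 20 12" --pt "30 20 12" --pt "30 20 12" --pt "30 20 12" --yaw '[0,0,0,0,0,0,0,0]'

```text
t: 2.62
ee_pos: [431.2, -434.2, 319.4]
orientation: [3.104, 0.483, 0.0]
ft_force: [0.1, -0.8, -0.5]
width: 87.8
grasp_force: 0.0
```

>>> play_rows --pt "0 35 0" --pt "0 35 0" --pt "0 35 0" --pt "0 0 0" --pt "0 0 0" --pt "0 0 0" --yaw '[0,0,0,0,0,0]'

```text
t: 3.12
ee_pos: [430.3, -330.8, 319.1]
orientation: [3.103, 0.484, 0.001]
ft_force: [-0.2, 0.1, 0.3]
width: 87.4
grasp_force: 0.0
```

Run:
```python
from h import *
np.set_printoptions(precision=1,suppress=True)
p=shot('wrist'); save(p,'w1.png'); print(p['W'])
for k,z in dict(boxA_mid=17.5,boxC_mid=17.5,boxA_eye=5,boxC_eye=5).items():
  for d in models.landmark_of(p,k)[:3]:
    print(k,round(d['conf'],2),np.array(d['location']),onz(p,*d['location'],z),depth(p,*d['location']))
```

```text
[[   0.3    0.9    0.3  504.4]
 [  -1.     0.3    0.1 -306.8]
 [   0.    -0.3    1.   480.6]
 [   0.     0.     0.     1. ]]
boxA_mid 0.64 [312.5 118.5] [ 499.9 -383.6   17.5] [ 500.1 -380.8   34.5]
boxC_mid 0.76 [208.   87.7] [ 495.1 -233.4   17.5] [ 495.4 -236.    33.6]
boxA_eye 0.75 [308.9 161.2] [ 439.7 -402.2    5. ] [ 439.5 -402.5    3.3]
boxC_eye 0.6 [187.5 123.2] [ 438.7 -215.9    5. ] [ 438.  -215.     0.2]
```

View pics/w1.png

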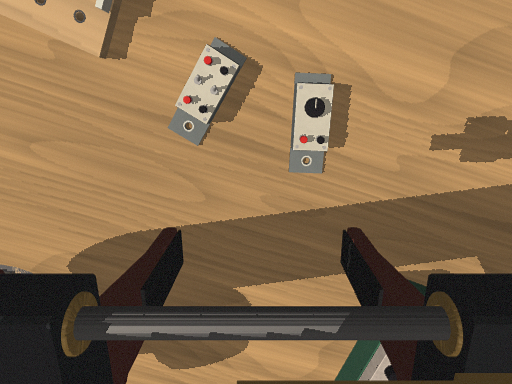

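The wrist picture shows box C at about (208,88), box A at (312,118), and their eyes at (187,125) and (307,161). Next I'll view the base from close up.

>>> play_rows --pt "0 40 0" --pt "0 40 0" --pt "0 40 0" --pt "0 40 0" --pt "0 40 0" --pt "0 40 0" --pt "0 40 0" --pt "0 40 0" --yaw '[-3,-3,-3,-3,-3,-3,-3,-1.5]'

```text
t: 4.03
ee_pos: [429.9, -9.2, 318.9]
orientation: [3.139, -0.138, 0.001]
ft_force: [1.0, 0.3, 0.7]
width: 87.7
grasp_force: 0.0
```

>>> play_rows --pt "20 20 -20" --pt "20 0 -20" --pt "0 0 0" --pt "0 0 0" --pt "0 0 0" --yaw '[0,0,0,0,0]'

```text
t: 4.45
ee_pos: [469.6, 8.9, 278.9]
orientation: [3.139, -0.133, -0.001]
ft_force: [0.5, -0.3, -0.1]
width: 88.1
grasp_force: 0.0
```

```bash
cat >> h.py <<'E'
def cloud(p):
    z=p['range_z']; h,w=z.shape; u,v=np.meshgrid(np.arange(w),np.arange(h))
    P=np.stack([(u-p['cx'])/p['fx']*z,-(v-p['cy'])/p['fy']*z,-z],-1)
    X=P@p['W'][:3,:3].T+p['W'][:3,3]; X[z<=0]=np.nan; return X
def fitcase(p,mid,zb=0,rad=75,lo=26):
    X=cloud(p); m=(X[...,2]>zb+lo)&(X[...,2]<zb+42)&(np.hypot(X[...,0]-mid[0],X[...,1]-mid[1])<rad)
    n,l,st,c=cv2.connectedComponentsWithStats(m.astype(np.uint8)); i=1+np.argmax(st[1:,4])
    Q=X[l==i]; (cx,cy),(a,b),t=cv2.minAreaRect(Q[:,:2].astype(np.float32))
    if a<b: t+=90
    t=(t+90)%180-90
    return dict(c=np.round([cx,cy],1),size=np.round([a,b],1),yaw=round(t,1),z=round(float(np.median(Q[:,2])),1),n=len(Q))
E
python3 - <<'E'
from h import *
np.set_printoptions(precision=1,suppress=True)
o=ctrl.get_obs(); print(o['ee_pos'],R.from_rotvec(o['orientation']).as_matrix()[:2,0])
p=shot('wrist'); save(p,'w2.png'); np.savez('w2.npz',X=cloud(p))
for k,z in dict(base=0,rail=26,fence=26,hole1=26).items():
  for d in models.landmark_of(p,k)[:3]:
    print(k,round(d['conf'],2),np.array(d['location']),onz(p,*d['location'],z),depth(p,*d['location']))
E
```

```text
[469.6   8.9 278.9] [ 1.  -0.1]
base 0.96 [258.1  68.4] [583.3   3.7   0. ] [581.2   3.6  25.6]
rail 0.74 [271.4 107.4] [534.6  -8.8  26. ] [533.8  -9.5  -0.5]
rail 0.55 [229.4 110. ] [536.   43.5  26. ] [535.3  46.1   0.2]
rail 0.5 [424.6 167.4] [ 441.8 -202.9   26. ] [ 435.2 -215.8    0.1]
fence 0.88 [336.5  46. ] [597.9 -90.7  26. ] [597.3 -89.6  31.2]
hole1 0.96 [270.7 109.2] [532.6  -7.8  26. ] [531.6  -8.4  -0.3]
hole1 0.7 [230.5 109.3] [536.7  42.   26. ] [536.   44.6  -0.7]
hole1 0.66 [309.6 109.2] [528.4 -56.   26. ] [527.2 -59.8  -1. ]
```

View pics/w2.png

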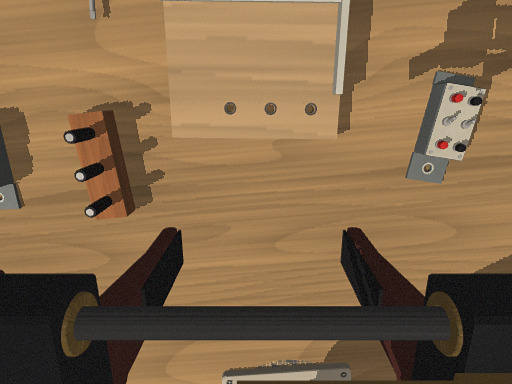

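The picture shows the three board holes at (230,108), (270,108) and (311,108), nearly parallel to the tool, the fence at (340,46), and the pins on the left. I'll fit the base frame.

```bash
cat > fb.py <<'E'
from h import *
np.set_printoptions(precision=2,suppress=True)
p=shot('wrist')
g=cv2.cvtColor(p['pixels'],cv2.COLOR_RGB2GRAY)
H=[]
for c,r in [(311,108.5),(270.5,108.5),(230.5,108.5)]:
    # hole = depth well below the board
    x0,y0=int(c)-12,int(r)-12; s=p['range_z'][y0:y0+25,x0:x0+25]; gs=g[y0:y0+25,x0:x0+25].astype(float)
    w=np.clip(np.median(gs)-20-gs,0,None); yy,xx=np.mgrid[0:25,0:25]
    q=(x0+(w*xx).sum()/w.sum(),y0+(w*yy).sum()/w.sum()); H.append(onz(p,*q,26)); print(q,(w>0).sum(),H[-1])
H=np.array(H); nom=np.array([[-48,-69.9],[-48,-19.7],[-48,30.5]])
d=H[2]-H[0]; print('span',np.hypot(*d[:2]),'yaw',np.degrees(np.arctan2(-d[0],d[1])))
X=cloud(p); b=(abs(X[...,2]-26)<4)&(abs(X[...,0]-590)<130)&(abs(X[...,1])<130)
E=[]
for row in range(20,90,5):
    cols=np.where(b[row,150:400])[0]+150; E.append(X[row,cols[0],:2])
E=np.array(E); k=np.polyfit(E[:,0],E[:,1],1); print('left edge yaw',np.degrees(np.arctan(k[0])))
F=[]
for col in range(185,330,5):
    rows=np.where(b[60:200,col])[0]+60; F.append(X[rows[-1],col,:2])
F=np.array(F); k2=np.polyfit(F[:,1],F[:,0],1); print('near edge yaw',-np.degrees(np.arctan(k2[0])))
f=(abs(X[...,2]-46)<4)&(abs(X[...,0]-590)<80)&(abs(X[...,1]+90)<40)
G=np.array([X[r,np.where(f[r])[0][0],:2] for r in range(15,85,5) if f[r].any()])
k3=np.polyfit(G[:,0],G[:,1],1); print('fence yaw',np.degrees(np.arctan(k3[0])))
t=np.radians(-4.8)
th=np.radians(np.mean([np.degrees(np.arctan2(-d[0],d[1])),np.degrees(np.arctan(k[0])),-np.degrees(np.arctan(k2[0])),np.degrees(np.arctan(k3[0]))])); print('mean',np.degrees(th))
Rm=np.array([[np.cos(th),-np.sin(th)],[np.sin(th),np.cos(th)]])
o=(H[:,:2]-nom@Rm.T).mean(0); print('origin',o)
print('left edge base y',((E-o)@Rm)[:,1].mean(),'near x',((F-o)@Rm)[:,0].mean(),'fence y',((G-o)@Rm)[:,1].mean())
E
python3 fb.py
```

```text
(np.float64(310.2789855072464), np.float64(109.54420289855072)) 121 [528.73 -56.86  26.  ]
(np.float64(270.0797242354605), np.float64(109.07813328619409)) 123 [533.57  -6.96  26.  ]
(np.float64(229.83389773112089), np.float64(108.71622079241449)) 124 [538.28  42.98  26.  ]
span 100.29243376751995 yaw -5.467875649623391
left edge yaw -5.5437210871271425
near edge yaw -5.531401097123357
fence yaw -5.748262252212201
mean -5.572815021521523
origin [583.21   8.  ]
left edge base y 104.4329623467213 near x -84.1121176341238 fence y -95.20791635187831
```

Run:
```python
from h import *
np.set_printoptions(precision=1,suppress=True)
p=shot('wrist')
print(fitcase(p,(498,-232)))
for k in('boxC_eye','boxC_mid'):
  for d in models.landmark_of(p,k)[:2]: print(k,d['conf'],np.array(d['location']),onz(p,*d['location'],5 if 'eye' in k else 17.5))
X=cloud(p); m=(X[...,2]>60)&(X[...,2]<82)&(abs(X[...,1]-218)<30)&(abs(X[...,0]-480)<80)
n,l,st,c=cv2.connectedComponentsWithStats(m.astype(np.uint8))
for i in range(1,n):
  if st[i,4]>10: print('pin top',st[i,4],np.nanmedian(X[l==i],0),X[l==i][:,:2].min(0),X[l==i][:,:2].max(0))
```

```text
{'c': array([ 497.9, -232. ]), 'size': array([50.8, 90. ]), 'yaw': -13.7, 'z': 34.4, 'n': 2811}
boxC_eye 0.89 [424.9 164.2] [ 441.7 -213.5    5. ]
boxC_mid 0.91 [446.7 119.4] [ 501.2 -231.8   17.5]
pin top 219 [523.9 218.9  73. ] [516.3 214.2] [531.1 229.2]
pin top 197 [479.6 217.8  73.1] [471.9 212.6] [486.1 227.5]
pin top 189 [435.2 217.1  72.9] [427.  212.1] [441.6 227.2]
```

The case fit (50.8 × 90 mm, top at z 34.4) is sound. Picking box C now.

>>> play_rows --pt "3.5 -30 -20" --pt "3.5 -30 -20" --pt "3.5 -30 -20" --pt "3.5 -30 -20" --pt "3.5 -30 -20" --pt "3.5 -30 -20" --pt "3.5 -30 -20" --pt "3.9 -30.9 -20" --yaw '[-1.1,-1.1,-1.1,-1.1,-1.1,-1.1,-1.1,-1.2]'

```text
t: 5.57
ee_pos: [498.3, -232.8, 117.8]
orientation: [3.119, -0.376, 0.0]
ft_force: [-0.3, 0.3, -0.0]
width: 88.0
grasp_force: 0.0
```

>>> play_rows --pt "0 0 0" --pt "0 0 -22" --pt "0 0 -22" --pt "0 0 -22" --pt "0 0 -22" --pt "0 0 -20" --pt "0 0 0" --pt "0 0 0" --yaw '[0,0,0,0,0,0,0,0]'

```text
t: 6.23
ee_pos: [497.9, -230.6, 10.4]
orientation: [-3.119, 0.374, 0.003]
ft_force: [0.8, 0.2, 0.5]
width: 88.0
grasp_force: 0.0
```

>>> play_rows --pt "0 0 0" --pt "0 0 0" --pt "0 0 0" --pt "0 0 0" --pt "0 0 0" --pt "0 0 0" --yaw '[0,0,0,0,0,0]' --gripper 1

```text
t: 6.73
ee_pos: [498.6, -231.6, 11.2]
orientation: [3.119, -0.375, 0.001]
ft_force: [0.1, -4.3, 2.0]
width: 51.5
grasp_force: 2.0
```

>>> play_rows --pt "0 0 10" --pt "0 0 20" --pt "0 0 30" --pt "0 0 30" --pt "0 0 0" --yaw '[0,0,0,0,0]'

```text
t: 7.15
ee_pos: [501.2, -232.6, 105.8]
orientation: [3.117, -0.375, 0.012]
ft_force: [0.8, -0.2, -2.8]
width: 49.8
grasp_force: 30.0
```

>>> play_rows --pt "11.6 27.9 0" --pt "11.6 27.9 0" --pt "11.6 27.9 0" --pt "11.6 27.9 0" --pt "11.6 27.9 0" --pt "11.6 27.9 0" --pt "11.4 27.6 0" --pt "0 0 0" --yaw '[1.2,1.2,1.2,1.2,1.2,1.2,1.0,0]'

```text
t: 7.82
ee_pos: [580.6, -32.1, 100.0]
orientation: [-3.137, 0.145, -0.001]
ft_force: [0.0, 1.0, -3.0]
width: 50.0
grasp_force: 30.0
```

>>> play_rows --pt "0 0 0" --pt "0 0 -20" --pt "0 0 -20" --pt "0 0 -12" --pt "0 0 -5" --pt "0 0 0" --pt "0 0 0" --yaw '[0,0,0,0,0,0,0]'

```text
t: 8.4
ee_pos: [579.3, -36.9, 43.7]
orientation: [3.138, -0.152, -0.001]
ft_force: [-0.1, 0.1, -3.0]
width: 49.5
grasp_force: 30.0
```

Run:
```python
from h import *
o=ctrl.get_obs(); print(o['ee_pos'],o['orientation'],o['ft_force'],o['width'])
p=shot('side'); save(p,'s1.png'); cv2.imwrite('pics/s1c.png',cv2.resize(p['pixels'][120:300,190:400,::-1],None,fx=3,fy=3))
```

```text
[579.25267671 -36.86749579  43.70981398] [ 3.13789899e+00 -1.52258081e-01 -6.55794809e-04] [-0.05937891  0.1493701  -3.00954567] 49.46921911862078
```

View pics/s1c.png

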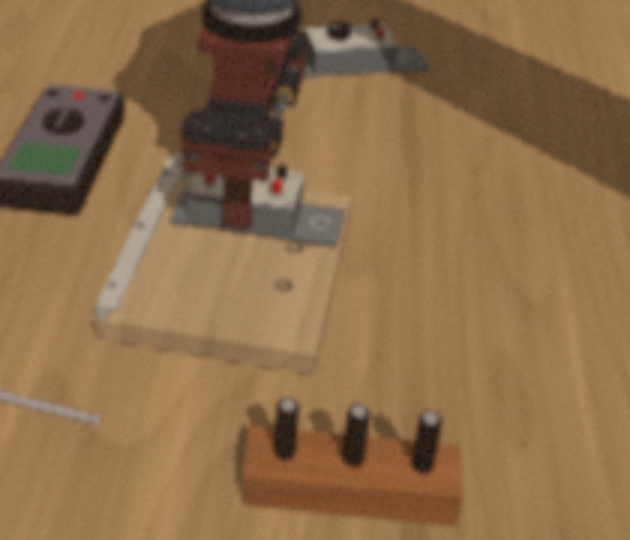

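Box C is held just over the board with its tongue in front of the lip (rail line at left, fence at the top). Lower it.

>>> play_rows --pt "0 0 -4" --pt "0 0 -2" --pt "0 0 -1" --pt "0 0 0" --yaw '[0,0,0,0]'

```text
t: 8.78
ee_pos: [579.8, -36.4, 37.6]
orientation: [3.138, -0.151, 0.001]
ft_force: [-1.6, -0.4, 2.5]
width: 50.4
grasp_force: 30.0
```

>>> play_rows --pt "3 -0.3 0" --pt "3 -0.3 0" --pt "3 -0.3 0" --pt "3 -0.3 0" --pt "0 0 0" --pt "0 0 0" --yaw '[0,0,0,0,0,0]'

```text
t: 9.28
ee_pos: [590.1, -37.3, 37.6]
orientation: [-3.138, 0.151, 0.004]
ft_force: [-7.1, 0.2, 9.5]
width: 50.0
grasp_force: 30.0
```

>>> play_rows --pt "1.5 -0.1 0" --pt "1.5 -0.1 0" --pt "1 -0.1 0" --pt "0 0 0" --yaw '[0,0,0,0]'

```text
t: 9.62
ee_pos: [593.0, -37.5, 37.5]
orientation: [-3.138, 0.151, 0.007]
ft_force: [-9.7, 0.4, 12.4]
width: 50.1
grasp_force: 30.0
```

>>> play_rows --pt "1 -0.1 0" --pt "1 -0.1 0" --pt "0 0 0" --yaw '[0,0,0]'

```text
t: 9.87
ee_pos: [594.8, -37.7, 37.6]
orientation: [-3.138, 0.151, 0.008]
ft_force: [-11.3, 0.6, 11.0]
width: 49.6
grasp_force: 30.0
```

>>> play_rows --pt "1 -0.1 0.5" --pt "1 -0.1 0.5" --pt "0 0 0" --yaw '[0,0,0]'

```text
t: 10.12
ee_pos: [595.7, -37.8, 37.5]
orientation: [-3.138, 0.151, 0.012]
ft_force: [-11.5, 0.9, 6.8]
width: 50.2
grasp_force: 30.0
```

>>> play_rows --pt "1 -0.1 0" --pt "1 -0.1 0" --pt "0 0 0" --yaw '[0,0,0]'

```text
t: 10.37
ee_pos: [595.8, -37.8, 37.5]
orientation: [-3.137, 0.151, 0.018]
ft_force: [-17.6, 1.9, 12.2]
width: 50.1
grasp_force: 30.0
```

The box is home in x: the tool stalled at 595.8 and the force rose. Release it, lift, close, and drop in on the +y side.

>>> play_rows --pt "-2 0.2 0" --pt "-2 0.2 0" --pt "0 0 0" --pt "0 0 0" --pt "0 0 0" --yaw '[0,0,0,0,0]' --gripper 0.27

```text
t: 10.78
ee_pos: [598.0, -38.0, 37.9]
orientation: [3.138, -0.151, 0.002]
ft_force: [0.3, -0.1, -0.4]
width: 64.1
grasp_force: 0.0
```

>>> play_rows --pt "0 0 15" --pt "0 0 25" --pt "0 0 25" --pt "2 25 0" --pt "2.5 24 0" --pt "0 0 0" --pt "0 0 0" --yaw '[0,0,0,0,0,0,0]'

```text
t: 11.37
ee_pos: [602.2, 11.8, 102.8]
orientation: [3.138, -0.148, 0.001]
ft_force: [0.4, -0.1, -0.0]
width: 63.9
grasp_force: 0.0
```

>>> play_rows --pt "0 0 0" --pt "0 0 0" --pt "0 0 0" --pt "0 0 -20" --pt "0 0 -25" --pt "0 0 -20" --pt "0 0 0" --pt "0 0 0" --yaw '[0,0,0,0,0,0,0,0]' --gripper 1

```text
t: 12.03
ee_pos: [600.8, 10.4, 36.8]
orientation: [3.138, -0.152, -0.004]
ft_force: [0.0, -0.4, 0.5]
width: 14.5
grasp_force: 0.0
```

>>> play_rows --pt "-0.4 -4 0" --pt "-0.4 -4 0" --pt "-0.4 -4 0" --pt "-0.4 -4 0" --pt "-0.4 -4 0" --pt "-0.3 -3 0" --pt "-0.3 -3 0" --pt "0 0 0" --yaw '[0,0,0,0,0,0,0,0]'

```text
t: 12.7
ee_pos: [599.6, -15.3, 38.1]
orientation: [-3.138, 0.152, -0.001]
ft_force: [-0.1, 2.1, 1.3]
width: 0.6
grasp_force: 0.9
```

>>> play_rows --pt "-0.3 -3 0" --pt "-0.2 -2 0" --pt "0 0 0" --yaw '[0,0,0]'

```text
t: 12.95
ee_pos: [599.1, -20.0, 38.1]
orientation: [-3.138, 0.151, -0.001]
ft_force: [-0.1, 3.7, 2.6]
width: 0.6
grasp_force: 1.8
```

>>> play_rows --pt "-0.2 -2 0" --pt "0 0 0" --yaw '[0,0]'

```text
t: 13.12
ee_pos: [598.9, -21.9, 38.0]
orientation: [-3.138, 0.151, -0.001]
ft_force: [0.5, 4.6, 3.1]
width: 0.4
grasp_force: 2.1
```

>>> play_rows --pt "-0.2 -2 0" --pt "0 0 0" --yaw '[0,0]'

```text
t: 13.28
ee_pos: [598.7, -23.8, 38.0]
orientation: [-3.138, 0.151, -0.001]
ft_force: [0.1, 6.0, 3.4]
width: 0.6
grasp_force: 2.2
```

>>> play_rows --pt "-0.2 -2 0" --pt "0 0 0" --yaw '[0,0]'

```text
t: 13.45
ee_pos: [598.5, -25.9, 37.9]
orientation: [-3.138, 0.151, -0.001]
ft_force: [1.3, 5.2, 4.4]
width: 0.6
grasp_force: 2.2
```

>>> play_rows --pt "-0.2 -1.5 0" --pt "0 0 0" --yaw '[0,0]'

```text
t: 13.62
ee_pos: [598.4, -27.4, 37.9]
orientation: [-3.138, 0.151, -0.001]
ft_force: [0.7, 4.8, 3.1]
width: 0.7
grasp_force: 2.3
```

>>> play_rows --pt "-0.1 -1.5 0" --pt "0 0 0" --yaw '[0,0]'

```text
t: 13.78
ee_pos: [598.2, -28.9, 37.9]
orientation: [-3.138, 0.151, -0.001]
ft_force: [1.4, 5.0, 3.1]
width: 0.1
grasp_force: 2.3
```

>>> play_rows --pt "-0.1 -1.5 0" --pt "0 0 0" --yaw '[0,0]'

```text
t: 13.95
ee_pos: [597.8, -29.6, 37.9]
orientation: [-3.137, 0.151, 0.0]
ft_force: [-0.1, 9.9, 6.5]
width: 0.7
grasp_force: 4.8
```

>>> play_rows --pt "-0.1 -1.5 0" --pt "0 0 0" --yaw '[0,0]'

```text
t: 14.12
ee_pos: [597.8, -29.6, 37.9]
orientation: [-3.135, 0.152, 0.0]
ft_force: [0.6, 17.0, 6.6]
width: 0.6
grasp_force: 8.8
```

It is against the fence (17 N at y = −29.6). Now seat it in x from the flange side.

>>> play_rows --pt "0.5 5 0" --pt "0 0 30" --pt "0 0 30" --pt "-34 -15 5" --pt "-34 -17 0" --pt "0 0 0" --pt "0 0 -30" --pt "0 0 -30" --yaw '[0,0,0,0,0,0,0,0]'

```text
t: 14.78
ee_pos: [531.1, -60.1, 43.5]
orientation: [3.137, -0.152, 0.006]
ft_force: [-0.8, 0.4, -0.2]
width: 0.7
grasp_force: 0.0
```

>>> play_rows --pt "0 0 0" --pt "2 -0.2 0" --pt "2 -0.2 0" --pt "2 -0.2 0" --pt "2 -0.2 0" --pt "0 0 0" --yaw '[0,0,0,0,0,0]'

```text
t: 15.28
ee_pos: [536.8, -59.7, 43.7]
orientation: [3.138, -0.15, -0.005]
ft_force: [-6.9, 0.7, 5.2]
width: 0.4
grasp_force: 3.5
```

>>> play_rows --pt "1 -0.1 0" --pt "1 -0.1 0" --pt "0 0 0" --yaw '[0,0,0]'

```text
t: 15.53
ee_pos: [536.7, -59.7, 43.7]
orientation: [-3.138, 0.15, 0.011]
ft_force: [-12.9, -0.1, 10.7]
width: 0.3
grasp_force: 6.5
```

>>> play_rows --pt "-6 0.5 0" --pt "0 0 39" --pt "-12 14 39" --pt "-12 14 39" --pt "-12 14 39" --pt "-12 14 39" --pt "-13 13 39" --pt "0 0 0" --yaw '[0,0,0,0,0,0,0,0]'

```text
t: 16.2
ee_pos: [477.7, 8.7, 278.3]
orientation: [-3.137, 0.149, -0.021]
ft_force: [1.2, -0.5, 0.6]
width: 0.0
grasp_force: 0.0
```

>>> play_rows --pt "0 0 0" --pt "0 0 0" --pt "0 0 0" --yaw '[0,0,0]' --gripper 0.5

```text
t: 16.45
ee_pos: [474.9, 6.9, 269.2]
orientation: [3.138, -0.151, -0.002]
ft_force: [-0.7, 0.5, -1.3]
width: 17.0
grasp_force: 0.0
```

```bash
cat >> h.py <<'E'
O=np.array([583.2,8.0]); th=np.radians(-5.5); Rb=np.array([[np.cos(th),-np.sin(th)],[np.sin(th),np.cos(th)]])
def tob(x): return (np.array(x)[:2]-O)@Rb
def tow(b): return O+Rb@np.array(b)
E
cat > chk.py <<'E'
from h import *
import sys
np.set_printoptions(precision=1,suppress=True)
o=ctrl.get_obs(); print(o['ee_pos'],o['t'])
p=shot('wrist'); save(p,sys.argv[1])
for s in sys.argv[2:]:
    b={'1':-69.9,'2':-19.7,'3':30.5}[s]
    f=fitcase(p,tow((16,b)),26,60,24); print(s,f,tob(f['c']))
    # bright rim / hole centre: darkest blob near nominal hole
    q=proj(p,np.append(tow((-48,b)),31)); print('hole nominal px',q)
X=cloud(p); m=(X[...,2]>60)&(X[...,2]<82)&(abs(X[...,1]-218)<30)&(abs(X[...,0]-480)<80)
n,l,st,c=cv2.connectedComponentsWithStats(m.astype(np.uint8))
for i in range(1,n):
  if st[i,4]>10: print('pin',np.nanmedian(X[l==i],0),X[l==i][:,:2].min(0),X[l==i][:,:2].max(0))
for k in('boxA_eye','boxB_eye','boxC_eye'):
  for d in models.landmark_of(p,k)[:2]: print(k,round(d['conf'],2),np.array(d['location']),onz(p,*d['location'],31))
E
python3 chk.py w3.png 1
```

```text
[474.9   6.9 269.2] 16.45
1 {'c': array([592.4, -62.9]), 'size': array([49.5, 88.3]), 'yaw': -5.5, 'z': 60.4, 'n': 3862} [ 16.  -69.7]
hole nominal px [310.1 113.3]
pin [524.  218.7  72.8] [516.  214.1] [531.  229.5]
pin [479.8 217.9  73. ] [471.6 212.9] [486.4 227.8]
pin [435.3 217.2  72.8] [426.9 211.8] [441.2 227.3]
```

View pics/w3.png

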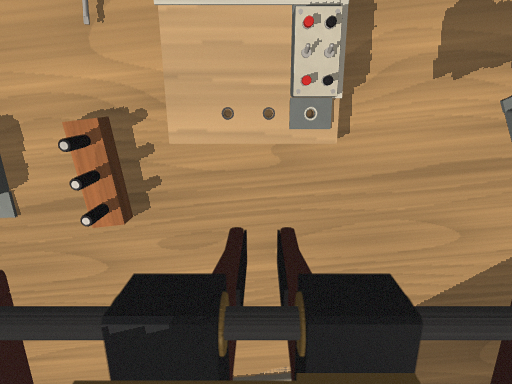

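Box C sits at base (16.0, −69.7), yaw −5.5° and flush, with its eye at (310,113) over hole 1. Next, pin 1 from the stand.

>>> play_rows --pt "8 36 -25" --pt "8 36 -25" --pt "8 36 -25" --pt "8 36 -25" --pt "8 36 -25" --pt "8.6 34.9 -25" --pt "0 0 0" --pt "0 0 0" --yaw '[0,0,0,0,0,0,0,0]'

```text
t: 17.32
ee_pos: [519.7, 209.5, 126.6]
orientation: [3.136, -0.147, -0.007]
ft_force: [0.2, 0.1, -0.1]
width: 43.9
grasp_force: 0.0
```

Run:
```python
from h import *
o=ctrl.get_obs(); print(o['ee_pos'],o['orientation'])
```

```text
[519.66361878 209.51895311 126.59360134] [ 3.13617691 -0.14686647 -0.00697445]
```

>>> play_rows --pt "2 6 0" --pt "1.8 6.3 0" --pt "0 0 0" --pt "0 0 0" --yaw '[0,0,0,0]'

```text
t: 17.65
ee_pos: [525.4, 220.7, 130.4]
orientation: [-3.137, 0.152, -0.003]
ft_force: [0.3, 0.3, 0.4]
width: 43.9
grasp_force: 0.0
```

>>> play_rows --pt "0 0 0" --pt "0 0 0" --yaw '[0,0]'

```text
t: 17.82
ee_pos: [524.8, 220.5, 129.9]
orientation: [-3.138, 0.152, -0.001]
ft_force: [-0.0, 0.3, 0.8]
width: 43.8
grasp_force: 0.0
```

>>> play_rows --pt "-1.3 1.3 -20" --pt "0 0 -25" --pt "0 0 -25" --pt "0 0 -21" --pt "0 0 0" --pt "0 0 0" --pt "0 0 0" --yaw '[0,0,0,0,0,0,0]'

```text
t: 18.4
ee_pos: [524.0, 222.4, 39.4]
orientation: [-3.137, 0.151, -0.002]
ft_force: [0.3, 0.6, 0.3]
width: 44.3
grasp_force: 0.0
```

>>> play_rows --pt "0 0 0" --pt "0 0 0" --pt "0 0 0" --pt "0 0 0" --pt "0 0 0" --pt "0 0 0" --pt "0 0 0" --yaw '[0,0,0,0,0,0,0]' --gripper 1

```text
t: 18.98
ee_pos: [523.6, 222.4, 38.8]
orientation: [-3.138, 0.151, -0.001]
ft_force: [-0.2, -0.2, 5.7]
width: 14.4
grasp_force: 30.0
```

>>> play_rows --pt "0 0 15" --pt "0 0 25" --pt "0 0 25" --pt "0 -30 0" --pt "0 -35 0" --pt "0 -35 0" --pt "0 -35 0" --pt "0 -35 0" --yaw '[0,0,0,0,0,0,0,0]'

```text
t: 19.65
ee_pos: [522.9, 50.9, 103.3]
orientation: [3.138, -0.15, -0.0]
ft_force: [0.4, -0.5, -0.5]
width: 14.5
grasp_force: 30.0
```

>>> play_rows --pt "2 -35 0" --pt "2 -35 0" --pt "1 -35 0" --pt "0 -3 0" --pt "0 0 0" --pt "0 0 0" --pt "0 0 0" --pt "0 0 0" --yaw '[0,0,0,0,0,0,0,0]'

```text
t: 20.32
ee_pos: [528.2, -54.4, 103.3]
orientation: [-3.138, 0.148, 0.001]
ft_force: [0.5, 0.0, -0.6]
width: 14.3
grasp_force: 30.0
```

```bash
cat > pinchk.py <<'E'
from h import *
import sys
p=shot('wrist'); save(p,sys.argv[1]); o=ctrl.get_obs(); print(o['ee_pos'],o['orientation'],o['width'],o['ft_force'])
E
python3 pinchk.py w4.png
```

```text
[528.26083359 -54.45348047 103.27050955] [-3.13799186e+00  1.48059164e-01  4.08475759e-04] 14.637819780735905 [ 0.8482473   0.75819337 -1.13715671]
```

View pics/w4.png

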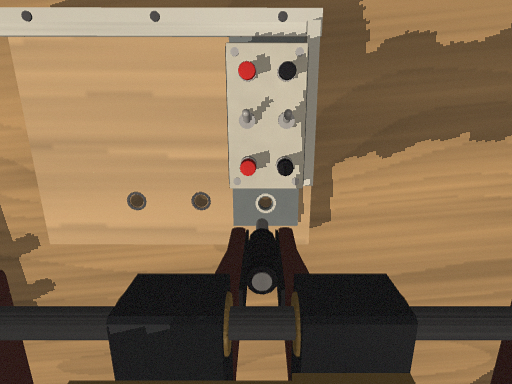

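The pin is held upright at (262,255), and the rim of the flange hole shows at (265,203). I'll measure the hole precisely.

```bash
cat > rim.py <<'E'
from h import *
import sys
np.set_printoptions(precision=2,suppress=True)
def rim(p,c,r,z=31):
    # dark hole inside bright rim -> ellipse of bright ring
    s=14; x0,y0=int(c)-s,int(r)-s; im=cv2.cvtColor(p['pixels'][y0:y0+2*s+1,x0:x0+2*s+1],cv2.COLOR_RGB2GRAY)
    m=(im>150).astype(np.uint8); cs,_=cv2.findContours(m,cv2.RETR_EXTERNAL,cv2.CHAIN_APPROX_NONE)
    cs=max(cs,key=cv2.contourArea); (x,y),ax,_=cv2.minAreaRect(cs); return (x0+x,y0+y),ax,onz(p,x0+x,y0+y,z)
if __name__=='__main__':
    o=ctrl.get_obs(); p=shot('wrist'); q,ax,w=rim(p,float(sys.argv[1]),float(sys.argv[2])); print(q,ax,w,'tcp',o['ee_pos'],'d',w-o['ee_pos'],'tob',tob(w))
E
python3 rim.py 265 203
```

```text
(265.1000003814697, 202.79999923706055) (19.677396774291992, 19.230182647705078) [529.12 -57.17  31.  ] tcp [528.26 -54.45 103.27] d [  0.86  -2.72 -72.27] tob [-47.58 -70.05]
```

>>> play_rows --pt "0.7 -2.6 0" --pt "0 0 -15" --pt "0 0 -14" --pt "0 0 0" --pt "0 0 0" --pt "0 0 0" --yaw '[0,0,0,0,0,0]'

```text
t: 20.92
ee_pos: [529.3, -58.2, 74.8]
orientation: [3.138, -0.15, 0.0]
ft_force: [0.1, 0.5, -0.8]
width: 14.2
grasp_force: 30.0
```

>>> play_rows --pt "0 0 -4" --pt "0 0 -4" --pt "0 0 -3" --pt "0 0 0" --pt "0 0 0" --yaw '[0,0,0,0,0]'

```text
t: 21.33
ee_pos: [528.9, -58.3, 63.2]
orientation: [-3.138, 0.151, 0.001]
ft_force: [0.1, -0.4, -0.9]
width: 14.4
grasp_force: 30.0
```

>>> play_rows --pt "0 1.1 0" --pt "0 0 -3" --pt "0 0 -4" --pt "0 0 -4" --pt "0 0 0" --pt "0 0 0" --yaw '[0,0,0,0,0,0]'

```text
t: 21.83
ee_pos: [528.7, -57.2, 51.9]
orientation: [-3.138, 0.151, 0.001]
ft_force: [-0.4, 0.5, -1.0]
width: 14.6
grasp_force: 30.0
```

>>> play_rows --pt "0 0 -4" --pt "0 0 -4" --pt "0 0 -2" --pt "0 0 0" --pt "0 0 0" --yaw '[0,0,0,0,0]'

```text
t: 22.25
ee_pos: [528.9, -57.2, 42.1]
orientation: [-3.138, 0.151, 0.001]
ft_force: [-0.7, 0.5, -0.7]
width: 14.4
grasp_force: 30.0
```

>>> play_rows --pt "0 0 -1.5" --pt "0 0 -1" --pt "0 0 0" --pt "0 0 0" --yaw '[0,0,0,0]'

```text
t: 22.58
ee_pos: [529.1, -57.2, 39.9]
orientation: [3.138, -0.151, 0.0]
ft_force: [0.5, 0.4, -0.7]
width: 14.2
grasp_force: 30.0
```

>>> play_rows --pt "0 0 0" --pt "0 0 0" --pt "0 0 0" --pt "0 0 0" --yaw '[0,0,0,0]' --gripper 0.6

```text
t: 22.92
ee_pos: [529.0, -57.2, 39.9]
orientation: [-3.138, 0.151, -0.0]
ft_force: [0.0, 0.5, -0.9]
width: 34.3
grasp_force: 0.0
```

>>> play_rows --pt "0 0 20" --pt "0 0 35" --pt "0 0 35" --pt "-15 10 35" --pt "-20 10 35" --pt "-20 10 35" --pt "0 30 35" --pt "0 0 0" --yaw '[0,0,0,0,0,0,0,0]' --gripper 0.6

```text
t: 23.58
ee_pos: [476.3, 2.2, 272.7]
orientation: [-3.137, 0.149, -0.016]
ft_force: [0.9, 0.4, 0.2]
width: 35.2
grasp_force: 0.0
```

Run:
```python
from h import *
np.set_printoptions(precision=1,suppress=True)
p=shot('wrist'); save(p,'w5.png')
X=cloud(p); m=(X[...,2]>60)&(X[...,2]<90)&(np.hypot(X[...,0]-528.7,X[...,1]+57)<16)
print(m.sum(), np.nanmedian(X[m],0), np.nanmax(X[m][:,2]))
print(fitcase(p,tow((16,-69.9)),26,60,24))
t=shot('top')
for k,m in (('boxA',(503,-372)),('boxB',(508,376))):
  print(k,fitcase(t,m,lo=22))
  for d in models.landmark_of(t,k+'_eye')[:1]: print(np.array(d['location']),onz(t,*d['location'],5))
```

```text
169 [529.4 -56.1  74.4] 77.11302065427128
{'c': array([592.5, -62.8]), 'size': array([49.5, 88.4]), 'yaw': -5.7, 'z': 60.5, 'n': 3713}
boxA {'c': array([ 471.9, -346.5]), 'size': array([90.1, 50.6]), 'yaw': 21.2, 'z': 34.2, 'n': 409}
[383.1 255.9] [ 410.  -378.5    5. ]
boxB {'c': array([508.5, 380.5]), 'size': array([50.6, 89.1]), 'yaw': -4.8, 'z': 33.6, 'n': 299}
[137.1 246.8] [452.3 381.1   5. ]
```

Pin 1 is right down (grip top at z≈75). Box A was knocked to about (472,−346). I'll look at it from near.

>>> play_rows --pt "-11 -38 0" --pt "-11 -38 0" --pt "-11 -38 0" --pt "-11 -38 0" --pt "-11 -38 0" --pt "-11 -38 0" --pt "-11 -38 0" --pt "-11 -38 0" --yaw '[3,3,3,3,3,3,3,3]' --gripper 0

```text
t: 24.45
ee_pos: [384.0, -306.0, 264.5]
orientation: [-3.098, -0.507, 0.004]
ft_force: [0.8, -0.6, 0.8]
width: 84.6
grasp_force: 0.0
```

>>> play_rows --pt "0 -25 0" --pt "0 0 0" --pt "0 0 0" --pt "0 0 0" --yaw '[3,0,0,0]'

```text
t: 24.78
ee_pos: [385.1, -328.5, 264.8]
orientation: [-3.084, -0.582, 0.003]
ft_force: [0.4, 0.0, -0.7]
width: 87.9
grasp_force: 0.0
```

Run:
```python
from h import *
np.set_printoptions(precision=1,suppress=True)
o=ctrl.get_obs(); r=o['orientation']; print(o['ee_pos'],np.degrees(2*np.arctan2(r[1],r[0])))
p=shot('wrist'); save(p,'w6.png'); print(fitcase(p,(472,-346.5)))
for d in models.landmark_of(p,'boxA_eye')[:1]: print(np.array(d['location']),onz(p,*d['location'],5))
```

```text
[ 385.1 -328.5  264.8] -338.61254607825197
{'c': array([ 472.7, -348.3]), 'size': array([90.2, 50.2]), 'yaw': 20.3, 'z': 34.4, 'n': 2801}
[298.2 150.7] [ 412.6 -368.2    5. ]
```

>>> play_rows --pt "22 -5 -30" --pt "22 -5 -30" --pt "22 -5 -30" --pt "21.6 -4.8 -30" --pt "0 0 0" --pt "0 0 0" --pt "0 0 0" --pt "0 0 0" --yaw '[-0.5,-0.6,0,0,0,0,0,0]'

```text
t: 25.55
ee_pos: [473.8, -348.8, 148.3]
orientation: [3.09, 0.557, 0.002]
ft_force: [-0.2, 0.4, 0.2]
width: 87.7
grasp_force: 0.0
```

>>> play_rows --pt "-1 0.4 -25" --pt "0 0 -30" --pt "0 0 -30" --pt "0 0 -30" --pt "0 0 -22" --pt "0 0 0" --pt "0 0 0" --yaw '[0,0,0,0,0,0,0]'

```text
t: 26.13
ee_pos: [472.4, -348.6, 10.6]
orientation: [3.092, 0.555, 0.0]
ft_force: [-0.3, 0.1, 0.1]
width: 87.9
grasp_force: 0.0
```

>>> play_rows --pt "0 0 0" --pt "0 0 0" --pt "0 0 0" --pt "0 0 0" --pt "0 0 0" --pt "0 0 0" --pt "0 0 0" --pt "0 0 0" --yaw '[0,0,0,0,0,0,0,0]' --gripper 1

```text
t: 26.8
ee_pos: [472.8, -348.6, 9.9]
orientation: [3.092, 0.556, 0.0]
ft_force: [-0.2, 0.4, 6.2]
width: 49.7
grasp_force: 30.0
```

>>> play_rows --pt "0 0 15" --pt "0 0 30" --pt "0 0 40" --pt "0 0 35" --pt "0 0 0" --pt "0 0 0" --yaw '[0,0,0,0,0,0]'

```text
t: 27.3
ee_pos: [473.4, -349.1, 130.9]
orientation: [3.089, 0.556, 0.004]
ft_force: [-1.0, -0.1, -4.2]
width: 50.1
grasp_force: 30.0
```

>>> play_rows --pt "10 33 0" --pt "10 33 0" --pt "10 33 0" --pt "10 33 0" --pt "10 33 0" --pt "10 33 0" --pt "10 33 0" --pt "10 33 0" --yaw '[-2.4,-2.4,-2.4,-2.4,-2.4,-2.4,-2.4,-2.4]'

```text
t: 27.97
ee_pos: [551.0, -82.5, 126.8]
orientation: [-3.141, -0.029, 0.007]
ft_force: [0.8, -0.0, -4.0]
width: 49.8
grasp_force: 30.0
```

>>> play_rows --pt "10 33 0" --pt "10 33 0" --pt "10.6 35 0" --pt "0 0 0" --pt "0 0 0" --pt "0 0 0" --pt "0 0 0" --yaw '[-2.4,-2.4,-2.3,0,0,0,0]'

```text
t: 28.55
ee_pos: [581.9, 15.5, 128.1]
orientation: [3.137, -0.163, -0.004]
ft_force: [-0.1, 0.4, -2.8]
width: 49.9
grasp_force: 30.0
```

>>> play_rows --pt "0 0 -25" --pt "0 0 -25" --pt "0 0 -20" --pt "0 0 -12" --pt "0 0 -5" --pt "0 0 0" --pt "0 0 0" --yaw '[0.4,0,0,0,0,0,0]'

```text
t: 29.13
ee_pos: [583.6, 16.0, 42.9]
orientation: [-3.138, 0.152, -0.001]
ft_force: [0.7, 0.7, -3.2]
width: 50.1
grasp_force: 30.0
```

>>> play_rows --pt "0 0 -2" --pt "0 0 -1.5" --pt "0 0 0" --pt "0 0 0" --yaw '[0,0,0,0]'

```text
t: 29.47
ee_pos: [583.5, 16.6, 39.5]
orientation: [-3.138, 0.151, -0.001]
ft_force: [1.0, 0.3, -3.1]
width: 49.9
grasp_force: 30.0
```

>>> play_rows --pt "0 0 -1.5" --pt "0 0 -1.2" --pt "0 0 0" --pt "3 -0.3 0" --pt "3 -0.3 0" --pt "3 -0.3 0" --pt "3 -0.3 0" --pt "0 0 0" --yaw '[0,0,0,0,0,0,0,0]'

```text
t: 30.13
ee_pos: [596.3, 15.2, 36.4]
orientation: [-3.138, 0.151, -0.002]
ft_force: [-0.2, -0.5, -3.5]
width: 49.6
grasp_force: 30.0
```

>>> play_rows --pt "1.5 -0.1 0" --pt "1.5 -0.1 0" --pt "1 -0.1 0" --pt "0 0 0" --yaw '[0,0,0,0]'

```text
t: 30.47
ee_pos: [599.4, 15.0, 36.3]
orientation: [3.138, -0.151, 0.0]
ft_force: [0.6, 0.3, -2.4]
width: 49.8
grasp_force: 30.0
```

>>> play_rows --pt "1 -0.1 0" --pt "1 -0.1 0" --pt "0 0 0" --yaw '[0,0,0]'

```text
t: 30.72
ee_pos: [600.2, 14.8, 36.1]
orientation: [3.138, -0.151, -0.003]
ft_force: [-4.6, -0.0, -1.3]
width: 50.0
grasp_force: 30.0
```

>>> play_rows --pt "-1 0.1 0" --pt "0 0 0" --pt "0 0 0" --pt "0 0 0" --pt "0 0 0" --yaw '[0,0,0,0,0]' --gripper 0.28

```text
t: 31.13
ee_pos: [600.7, 14.9, 36.6]
orientation: [-3.138, 0.151, -0.001]
ft_force: [0.3, 0.1, -0.7]
width: 62.8
grasp_force: 0.0
```

>>> play_rows --pt "0 0 15" --pt "0 0 25" --pt "0 0 27" --pt "2 25 0" --pt "2.5 24 0" --pt "0 0 0" --pt "0 0 0" --yaw '[0,0,0,0,0,0,0]'

```text
t: 31.72
ee_pos: [604.9, 64.7, 103.5]
orientation: [3.138, -0.148, 0.001]
ft_force: [-0.3, -0.4, 0.5]
width: 64.0
grasp_force: 0.0
```

>>> play_rows --pt "0 0 0" --pt "0 0 0" --pt "0 0 0" --pt "0 0 0" --pt "0 0 -22" --pt "0 0 -25" --pt "0 0 -20" --pt "0 0 0" --yaw '[0,0,0,0,0,0,0,0]' --gripper 1

```text
t: 32.38
ee_pos: [601.9, 63.2, 32.6]
orientation: [3.137, -0.152, -0.01]
ft_force: [-1.4, -0.1, -0.1]
width: 13.4
grasp_force: 0.0
```

>>> play_rows --pt "-0.4 -4 0" --pt "-0.4 -4 0" --pt "-0.4 -4 0" --pt "-0.4 -4 0" --pt "-0.4 -4 0" --pt "-0.4 -4 0" --pt "-0.3 -3 0" --pt "0 0 0" --yaw '[0,0,0,0,0,0,0,0]'

```text
t: 33.05
ee_pos: [602.9, 36.6, 37.3]
orientation: [-3.137, 0.152, -0.003]
ft_force: [-0.5, 1.9, 1.7]
width: 0.2
grasp_force: 0.7
```

Continue in short steps towards y≈20.

>>> play_rows --pt "-0.3 -3 0" --pt "-0.3 -3 0" --pt "-0.3 -3 0" --pt "-0.2 -2 0" --pt "0 0 0" --yaw '[0,0,0,0,0]'

```text
t: 33.47
ee_pos: [600.9, 25.4, 36.3]
orientation: [3.138, -0.151, 0.0]
ft_force: [0.3, 2.0, 0.7]
width: 0.7
grasp_force: 1.0
```

>>> play_rows --pt "-0.2 -2 0" --pt "-0.1 -1.5 0" --pt "0 0 0" --yaw '[0,0,0]'

```text
t: 33.72
ee_pos: [600.5, 22.1, 36.2]
orientation: [3.138, -0.151, -0.001]
ft_force: [0.4, 3.5, 2.2]
width: 0.7
grasp_force: 1.4
```

>>> play_rows --pt "-0.1 -1.5 0" --pt "0 0 0" --yaw '[0,0]'

```text
t: 33.88
ee_pos: [600.3, 20.8, 36.2]
orientation: [3.138, -0.151, -0.001]
ft_force: [0.3, 2.5, 3.0]
width: 0.3
grasp_force: 1.6
```

>>> play_rows --pt "-0.1 -1.5 0" --pt "0 0 0" --yaw '[0,0]'

```text
t: 34.05
ee_pos: [600.1, 20.4, 36.2]
orientation: [-3.136, 0.152, 0.001]
ft_force: [-0.2, 10.3, 3.1]
width: 0.5
grasp_force: 5.1
```

>>> play_rows --pt "-0.1 -1.5 0" --pt "0 0 0" --yaw '[0,0]'

```text
t: 34.22
ee_pos: [600.1, 20.4, 36.2]
orientation: [-3.135, 0.152, 0.001]
ft_force: [0.1, 17.9, 3.5]
width: 0.5
grasp_force: 9.1
```

>>> play_rows --pt "0.5 6 0" --pt "0 0 30" --pt "0 0 33" --pt "-34 -16 5" --pt "-34 -18 0" --pt "0 0 0" --pt "0 0 -30" --pt "0 0 -30" --yaw '[0,0,0,0,0,0,0,0]'

```text
t: 34.88
ee_pos: [533.6, -11.0, 45.0]
orientation: [3.137, -0.152, 0.006]
ft_force: [0.6, 0.4, -0.9]
width: 0.4
grasp_force: 0.0
```

>>> play_rows --pt "0 0 0" --pt "2 -0.2 0" --pt "2 -0.2 0" --pt "2 -0.2 0" --pt "2 -0.2 0" --pt "0 0 0" --yaw '[0,0,0,0,0,0]'

```text
t: 35.38
ee_pos: [541.4, -10.9, 45.4]
orientation: [3.138, -0.151, 0.001]
ft_force: [-1.9, -0.0, 1.2]
width: 0.2
grasp_force: 0.6
```

>>> play_rows --pt "1 -0.1 0" --pt "1 -0.1 0" --pt "0 0 0" --yaw '[0,0,0]'

```text
t: 35.63
ee_pos: [541.4, -10.9, 44.5]
orientation: [-3.138, 0.151, 0.004]
ft_force: [-5.2, 0.6, 5.6]
width: 0.8
grasp_force: 3.0
```

>>> play_rows --pt "1 0 0" --pt "0 0 0" --yaw '[0,0]'

```text
t: 35.8
ee_pos: [541.4, -10.9, 44.4]
orientation: [3.138, -0.151, -0.008]
ft_force: [-7.7, 0.6, 7.6]
width: 0.7
grasp_force: 4.4
```

>>> play_rows --pt "-8 0.8 0" --pt "0 0 30" --pt "0 0 30" --pt "-8 32 30" --pt "-8 32 0" --pt "-8 32 0" --pt "-8 32 0" --pt "-8 32 0" --yaw '[0,0,0,0,0,0,0,0]' --gripper 0.5

```text
t: 36.47
ee_pos: [496.5, 149.1, 133.1]
orientation: [-3.137, 0.152, -0.004]
ft_force: [0.7, 0.2, 1.0]
width: 44.1
grasp_force: 0.0
```

>>> play_rows --pt "-8 32 0" --pt "-8 32 0" --pt "0 7 0" --pt "0 0 0" --pt "0 0 0" --pt "0 0 0" --pt "0 0 0" --yaw '[0,0,0,0,0,0,0]'

```text
t: 37.05
ee_pos: [480.7, 217.3, 132.3]
orientation: [3.138, -0.154, 0.0]
ft_force: [0.5, 0.4, 0.4]
width: 44.0
grasp_force: 0.0
```

>>> play_rows --pt "-1.7 2.6 -20" --pt "0 0 -25" --pt "0 0 -20" --pt "0 0 0" --pt "0 0 0" --pt "0 0 0" --yaw '[0,0,0,0,0,0]'

```text
t: 37.55
ee_pos: [479.4, 220.8, 68.1]
orientation: [-3.138, 0.153, -0.001]
ft_force: [-0.4, -0.3, -0.3]
width: 44.1
grasp_force: 0.0
```

>>> play_rows --pt "-0.3 -0.3 -15" --pt "0 0 -14" --pt "0 0 0" --pt "0 0 0" --pt "0 0 0" --yaw '[0,0,0,0,0]'

```text
t: 37.97
ee_pos: [479.2, 221.1, 39.6]
orientation: [-3.137, 0.151, -0.002]
ft_force: [0.4, -0.1, -0.5]
width: 44.1
grasp_force: 0.0
```

>>> play_rows --pt "0 0 0" --pt "0 0 0" --pt "0 0 0" --pt "0 0 0" --pt "0 0 0" --pt "0 0 0" --pt "0 0 0" --yaw '[0,0,0,0,0,0,0]' --gripper 1

```text
t: 38.55
ee_pos: [478.5, 221.0, 38.5]
orientation: [-3.138, 0.151, -0.0]
ft_force: [-0.6, -0.8, 3.9]
width: 14.5
grasp_force: 30.0
```

>>> play_rows --pt "0 0 15" --pt "0 0 25" --pt "0 0 25" --pt "8 -32 0" --pt "8 -32 0" --pt "8 -32 0" --pt "8 -32 0" --pt "8 -32 0" --yaw '[0,0,0,0,0,0,0,0]'

```text
t: 39.22
ee_pos: [518.3, 59.5, 103.3]
orientation: [3.138, -0.15, -0.0]
ft_force: [0.5, 0.5, -1.0]
width: 14.5
grasp_force: 30.0
```

>>> play_rows --pt "8 -32 0" --pt "6 -32 0" --pt "0 -2 0" --pt "0 0 0" --pt "0 0 0" --pt "0 0 0" --pt "0 0 0" --yaw '[0,0,0,0,0,0,0]'

```text
t: 39.8
ee_pos: [532.0, -3.9, 103.2]
orientation: [-3.138, 0.148, 0.001]
ft_force: [0.6, 0.2, -0.5]
width: 14.4
grasp_force: 30.0
```

Run:
```python
from rim import *
o=ctrl.get_obs(); p=shot('wrist'); save(p,'w7.png')
n=proj(p,np.append(tow((-48,-19.7)),31)); q,ax,w=rim(p,*n); print(n,q,ax,w,'tcp',o['ee_pos'],'d',w-o['ee_pos'],tob(w))
for b in(-69.9,-19.7): f=fitcase(p,tow((16,b)),26,40,24); print(f,tob(f['c']))
```

```text
[265.6  201.92] (266.0, 201.5) (19.0, 20.0) [533.84  -7.34  31.  ] tcp [532.    -3.85 103.22] d [  1.84  -3.49 -72.22] [-47.67 -20.01]
{'c': array([593.2, -55.7]), 'size': array([64.3, 79.9]), 'yaw': -5.6, 'z': 60.5, 'n': 10380} [ 16.06 -62.45]
{'c': array([596.5, -20.7]), 'size': array([64.5, 80. ]), 'yaw': -5.5, 'z': 60.5, 'n': 9533} [ 15.99 -27.29]
```

View pics/w7.png

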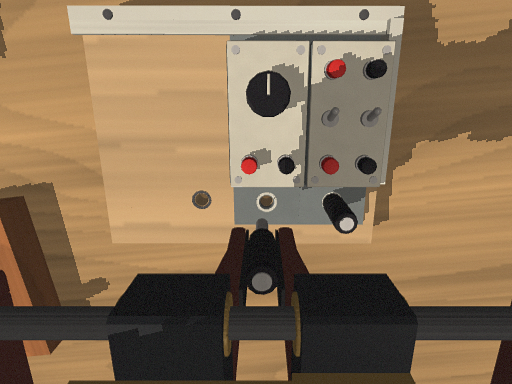

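Boxes A and C are flush and aligned, and the eye of box A is at (266,201). Insert pin 2.

>>> play_rows --pt "1.6 -2.6 0" --pt "0 0 -15" --pt "0 0 -14" --pt "0 0 0" --pt "0 0 0" --pt "0 0 0" --yaw '[0,0,0,0,0,0]'

```text
t: 40.35
ee_pos: [534.3, -7.5, 74.7]
orientation: [-3.138, 0.15, -0.0]
ft_force: [-0.8, 0.0, -0.4]
width: 14.7
grasp_force: 30.0
```

>>> play_rows --pt "-0.4 0.1 -4" --pt "0 0 -4" --pt "0 0 -3" --pt "0 0 -3" --pt "0 0 0" --pt "0 0 0" --yaw '[0,0,0,0,0,0]'

```text
t: 40.85
ee_pos: [533.4, -7.6, 60.1]
orientation: [3.138, -0.151, -0.001]
ft_force: [-0.0, 0.5, -0.4]
width: 14.3
grasp_force: 30.0
```

>>> play_rows --pt "0 0 -4" --pt "0 0 -4" --pt "0 0 -4" --pt "0 0 -3" --pt "0 0 0" --pt "0 0 0" --yaw '[0,0,0,0,0,0]'

```text
t: 41.35
ee_pos: [533.3, -7.6, 45.0]
orientation: [-3.138, 0.151, 0.001]
ft_force: [-0.5, 0.3, -0.6]
width: 14.5
grasp_force: 30.0
```

>>> play_rows --pt "0 0 -3" --pt "0 0 -2" --pt "0 0 0" --pt "0 0 0" --yaw '[0,0,0,0]'

```text
t: 41.68
ee_pos: [533.5, -7.6, 40.2]
orientation: [3.138, -0.151, -0.0]
ft_force: [0.6, -0.9, -0.5]
width: 14.6
grasp_force: 30.0
```

>>> play_rows --pt "0 0 0" --pt "0 0 0" --pt "0 0 0" --pt "0 0 20" --pt "0 0 35" --pt "0 0 35" --pt "0 0 35" --pt "-10 35 35" --yaw '[0,0,0,0,0,0,0,0]' --gripper 0.6

```text
t: 42.35
ee_pos: [527.2, 18.9, 197.0]
orientation: [3.137, -0.156, 0.006]
ft_force: [1.2, 0.7, 0.7]
width: 35.2
grasp_force: 0.0
```

>>> play_rows --pt "-14 38 10" --pt "-14 38 10" --pt "-14 38 10" --pt "-14 38 10" --pt "-14 38 10" --pt "-14 38 10" --pt "-14 38 0" --pt "-14 38 0" --yaw '[0,0,0,0,0,0,0,0]' --gripper 0

```text
t: 43.02
ee_pos: [412.6, 327.0, 255.2]
orientation: [-3.137, 0.151, -0.003]
ft_force: [0.9, 0.3, 0.5]
width: 85.0
grasp_force: 0.0
```

>>> play_rows --pt "-10 30 0" --pt "0 25 0" --pt "0 0 0" --pt "0 0 0" --pt "0 0 0" --yaw '[0,0,0,0,0]'

```text
t: 43.43
ee_pos: [403.1, 379.4, 253.9]
orientation: [3.137, -0.15, -0.001]
ft_force: [-0.4, 1.2, 0.3]
width: 87.6
grasp_force: 0.0
```

Run:
```python
from h import *
np.set_printoptions(precision=1,suppress=True)
o=ctrl.get_obs(); r=o['orientation']; print(o['ee_pos'],np.degrees(2*np.arctan(r[1]/r[0])))
p=shot('wrist'); save(p,'w8.png'); print(fitcase(p,(508,380)))
for d in models.landmark_of(p,'boxB_eye')[:1]: print(np.array(d['location']),onz(p,*d['location'],5))
X=cloud(p); m=(X[...,2]>60)&(X[...,2]<82)&(abs(X[...,1]-218)<30)&(abs(X[...,0]-450)<60)
n,l,st,c=cv2.connectedComponentsWithStats(m.astype(np.uint8))
for i in range(1,n):
  if st[i,4]>10: print('pin',st[i],X[l==i][:,:2].min(0),X[l==i][:,:2].max(0))
```

```text
[403.1 379.4 253.9] -5.490511989927843
{'c': array([509.3, 381. ]), 'size': array([50. , 89.9]), 'yaw': -4.0, 'z': 34.4, 'n': 2018}
[253.4 131.8] [440.8 386.    5. ]
pin [398 122  19  16 232] [426.1 213.9] [440.9 228.5]
```

View pics/w8.png

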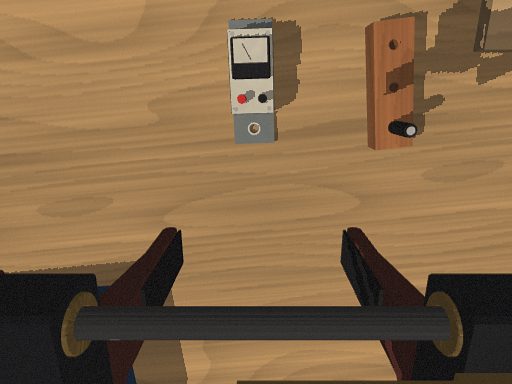

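Box B lies at (252,80) px, undisturbed, with one pin left in the stand at (405,130). Grasp box B.

>>> play_rows --pt "26.5 0.4 -30" --pt "26.5 0.4 -30" --pt "26.5 0.4 -30" --pt "26.7 0.4 -30" --pt "0 0 0" --pt "0 0 0" --pt "0 0 0" --pt "0 0 0" --yaw '[0.5,0.5,0.5,0,0,0,0,0]'

```text
t: 44.2
ee_pos: [509.7, 381.7, 136.0]
orientation: [-3.138, 0.11, -0.003]
ft_force: [-0.7, 0.6, 0.8]
width: 87.7
grasp_force: 0.0
```

>>> play_rows --pt "0 0 -25" --pt "0 0 -30" --pt "0 0 -30" --pt "0 0 -25" --pt "0 0 0" --pt "0 0 0" --yaw '[0,0,0,0,0,0]'

```text
t: 44.7
ee_pos: [509.0, 381.8, 25.1]
orientation: [3.14, -0.109, -0.0]
ft_force: [0.4, 0.8, 0.9]
width: 87.8
grasp_force: 0.0
```

>>> play_rows --pt "0 -0.7 -8" --pt "0 0 -6.5" --pt "0 0 0" --pt "0 0 0" --yaw '[0,0,0,0]'

```text
t: 45.03
ee_pos: [509.9, 381.2, 10.3]
orientation: [-3.139, 0.11, -0.001]
ft_force: [0.9, 0.0, -0.2]
width: 87.9
grasp_force: 0.0
```

>>> play_rows --pt "0 0 0" --pt "0 0 0" --pt "0 0 0" --pt "0 0 0" --pt "0 0 0" --pt "0 0 0" --pt "0 0 0" --pt "0 0 0" --yaw '[0,0,0,0,0,0,0,0]' --gripper 1

```text
t: 45.7
ee_pos: [509.6, 380.9, 9.6]
orientation: [3.14, -0.11, 0.0]
ft_force: [-0.1, -0.2, -0.0]
width: 49.8
grasp_force: 30.0
```

>>> play_rows --pt "0 0 15" --pt "0 0 30" --pt "0 0 40" --pt "0 0 35" --pt "0 0 0" --pt "0 0 0" --yaw '[0,0,0,0,0,0]'

```text
t: 46.2
ee_pos: [510.7, 381.7, 132.5]
orientation: [-3.137, 0.11, -0.006]
ft_force: [-0.2, -0.7, -4.6]
width: 49.5
grasp_force: 30.0
```

>>> play_rows --pt "8.7 -35 0" --pt "8.7 -35 0" --pt "8.7 -35 0" --pt "8.7 -35 0" --pt "8.7 -35 0" --pt "8.7 -35 0" --pt "8.7 -35 0" --pt "8.7 -35 0" --yaw '[-0.5,-0.5,-0.5,0,0,0,0,0]'

```text
t: 46.87
ee_pos: [577.5, 98.9, 127.6]
orientation: [3.137, -0.151, -0.007]
ft_force: [0.6, 0.5, -3.9]
width: 49.9
grasp_force: 30.0
```

>>> play_rows --pt "8.7 -35 0" --pt "0 0 0" --pt "0 0 0" --pt "0 0 0" --pt "0 0 0" --yaw '[0,0,0,0,0]'

```text
t: 47.28
ee_pos: [586.8, 66.9, 128.6]
orientation: [3.138, -0.149, -0.003]
ft_force: [0.2, 0.2, -2.9]
width: 49.7
grasp_force: 30.0
```

>>> play_rows --pt "0 -1 -25" --pt "0 0 -25" --pt "0 0 -20" --pt "0 0 -12" --pt "0 0 -5" --pt "0 0 0" --pt "0 0 0" --yaw '[0,0,0,0,0,0,0]'

```text
t: 47.87
ee_pos: [588.3, 65.5, 43.1]
orientation: [-3.138, 0.15, -0.001]
ft_force: [-0.0, 0.3, -3.9]
width: 50.1
grasp_force: 30.0
```

>>> play_rows --pt "0 0 -2" --pt "0 0 -1.5" --pt "0 0 0" --pt "0 0 0" --yaw '[0,0,0,0]'

```text
t: 48.2
ee_pos: [588.2, 64.9, 39.6]
orientation: [-3.138, 0.151, -0.001]
ft_force: [0.1, -0.1, -3.6]
width: 49.9
grasp_force: 30.0
```

>>> play_rows --pt "0 0 -1.7" --pt "0 0 -1.5" --pt "0 0 0" --pt "3 -0.3 0" --pt "3 -0.3 0" --pt "3 -0.3 0" --pt "3 -0.3 0" --pt "0 0 0" --yaw '[0,0,0,0,0,0,0,0]'

```text
t: 48.87
ee_pos: [601.0, 63.7, 36.1]
orientation: [-3.138, 0.151, -0.002]
ft_force: [-0.1, -0.3, -3.0]
width: 49.8
grasp_force: 30.0
```

>>> play_rows --pt "1.5 -0.1 0" --pt "1.5 -0.1 0" --pt "1 -0.1 0" --pt "0 0 0" --yaw '[0,0,0,0]'

```text
t: 49.2
ee_pos: [604.1, 63.4, 35.9]
orientation: [-3.138, 0.151, -0.0]
ft_force: [-0.1, 0.0, -3.3]
width: 50.1
grasp_force: 30.0
```

>>> play_rows --pt "1 -0.1 0" --pt "1 -0.1 0" --pt "0 0 0" --yaw '[0,0,0]'

```text
t: 49.45
ee_pos: [605.2, 63.3, 35.8]
orientation: [3.138, -0.151, -0.002]
ft_force: [-3.0, 0.3, -2.2]
width: 49.8
grasp_force: 30.0
```

>>> play_rows --pt "-1 0.1 0" --pt "0 0 0" --pt "0 0 0" --pt "0 0 0" --pt "0 0 0" --yaw '[0,0,0,0,0]' --gripper 0.28

```text
t: 49.87
ee_pos: [605.3, 63.3, 36.2]
orientation: [-3.138, 0.151, -0.001]
ft_force: [0.7, 0.0, 0.0]
width: 63.2
grasp_force: 0.0
```

>>> play_rows --pt "0 0 15" --pt "0 0 25" --pt "0 0 27" --pt "2 25 0" --pt "2.5 24 0" --pt "0 0 0" --pt "0 0 0" --yaw '[0,0,0,0,0,0,0]'

```text
t: 50.45
ee_pos: [609.5, 113.2, 103.1]
orientation: [-3.138, 0.148, -0.001]
ft_force: [-0.4, -0.4, -0.1]
width: 63.4
grasp_force: 0.0
```

>>> play_rows --pt "0 0 0" --pt "0 0 0" --pt "0 0 0" --pt "0 0 0" --pt "0 0 -22" --pt "0 0 -25" --pt "0 0 -20" --pt "0 0 0" --yaw '[0,0,0,0,0,0,0,0]' --gripper 1

```text
t: 51.12
ee_pos: [606.5, 111.4, 32.2]
orientation: [3.137, -0.152, -0.01]
ft_force: [-1.0, -0.0, -0.1]
width: 13.6
grasp_force: 0.0
```

>>> play_rows --pt "-0.4 -4 0" --pt "-0.4 -4 0" --pt "-0.4 -4 0" --pt "-0.4 -4 0" --pt "-0.4 -4 0" --pt "-0.4 -4 0" --pt "-0.3 -3 0" --pt "0 0 0" --yaw '[0,0,0,0,0,0,0,0]'

```text
t: 51.78
ee_pos: [607.8, 85.2, 37.1]
orientation: [-3.137, 0.152, -0.004]
ft_force: [0.4, 2.2, 1.7]
width: 0.5
grasp_force: 1.3
```

>>> play_rows --pt "-0.3 -3 0" --pt "-0.3 -3 0" --pt "-0.3 -3 0" --pt "-0.2 -2 0" --pt "0 0 0" --yaw '[0,0,0,0,0]'

```text
t: 52.2
ee_pos: [606.5, 74.5, 36.8]
orientation: [-3.137, 0.151, -0.003]
ft_force: [1.9, 4.0, 3.2]
width: 0.5
grasp_force: 1.9
```

>>> play_rows --pt "-0.1 -1.5 0" --pt "-0.1 -1.5 0" --pt "0 0 0" --yaw '[0,0,0]'

```text
t: 52.45
ee_pos: [606.1, 71.7, 36.6]
orientation: [-3.137, 0.151, -0.003]
ft_force: [2.3, 5.3, 3.6]
width: 0.5
grasp_force: 2.4
```

>>> play_rows --pt "-0.1 -1.5 0" --pt "0 0 0" --yaw '[0,0]'

```text
t: 52.62
ee_pos: [605.8, 70.4, 36.6]
orientation: [-3.137, 0.151, -0.002]
ft_force: [0.5, 6.5, 5.3]
width: 0.7
grasp_force: 3.1
```

>>> play_rows --pt "-0.1 -1.5 0" --pt "0 0 0" --yaw '[0,0]'

```text
t: 52.78
ee_pos: [605.6, 70.1, 36.6]
orientation: [-3.135, 0.152, -0.001]
ft_force: [-0.9, 12.9, 5.6]
width: 0.2
grasp_force: 6.5
```

>>> play_rows --pt "-0.1 -1 0" --pt "0 0 0" --pt "0.6 7 0" --pt "0 0 30" --pt "0 0 33" --pt "-34 -17 5" --pt "-34 -18 0" --pt "0 0 0" --yaw '[0,0,0,0,0,0,0,0]'

```text
t: 53.45
ee_pos: [529.8, 37.0, 103.0]
orientation: [3.136, -0.151, -0.014]
ft_force: [-1.3, 0.1, -1.5]
width: 0.4
grasp_force: 0.0
```

>>> play_rows --pt "0 0 -30" --pt "0 0 -30" --pt "0 0 0" --pt "2 -0.2 0" --pt "2 -0.2 0" --pt "2 -0.2 0" --pt "2 -0.2 0" --pt "0 0 0" --yaw '[0,0,0,0,0,0,0,0]'

```text
t: 54.12
ee_pos: [546.0, 38.6, 45.0]
orientation: [-3.138, 0.151, -0.001]
ft_force: [-3.0, -0.6, 1.5]
width: 0.3
grasp_force: 1.0
```

>>> play_rows --pt "1 -0.1 0" --pt "1 -0.1 0" --pt "0 0 0" --yaw '[0,0,0]'

```text
t: 54.37
ee_pos: [546.2, 38.4, 44.3]
orientation: [3.138, -0.151, -0.005]
ft_force: [-6.7, 1.2, 6.0]
width: 0.5
grasp_force: 3.4
```

>>> play_rows --pt "1 -0.1 0" --pt "1 -0.1 0" --pt "0 0 0" --yaw '[0,0,0]'

```text
t: 54.62
ee_pos: [546.1, 38.4, 44.0]
orientation: [3.138, -0.151, -0.011]
ft_force: [-12.2, 2.7, 10.3]
width: 0.0
grasp_force: 6.2
```

Box B is home. Fetch pin 3.

>>> play_rows --pt "-10 0.8 0" --pt "0 0 30" --pt "0 0 30" --pt "-10 20 30" --pt "-20 32 0" --pt "-20 32 0" --pt "-20 32 0" --pt "-20 32 0" --yaw '[0,0,0,0,0,0,0,0]' --gripper 0.5

```text
t: 55.28
ee_pos: [449.4, 188.2, 134.8]
orientation: [-3.137, 0.152, -0.004]
ft_force: [0.3, 0.1, 0.1]
width: 43.9
grasp_force: 0.0
```

>>> play_rows --pt "-12 30 0" --pt "0 4 0" --pt "0 0 -20" --pt "0 0 -20" --pt "0 0 0" --pt "0 0 0" --pt "0 0 0" --pt "0 0 0" --yaw '[0,0,0,0,0,0,0,0]'

```text
t: 55.95
ee_pos: [438.6, 220.9, 95.0]
orientation: [-3.137, 0.152, -0.003]
ft_force: [-0.7, -0.4, -0.1]
width: 43.8
grasp_force: 0.0
```

>>> play_rows --pt "-4.8 -0.3 0" --pt "0 0 -15" --pt "0 0 -20" --pt "0 0 -21" --pt "0 0 0" --pt "0 0 0" --pt "0 0 0" --yaw '[0,0,0,0,0,0,0]'

```text
t: 56.53
ee_pos: [433.3, 220.8, 38.9]
orientation: [-3.137, 0.151, -0.001]
ft_force: [0.7, 0.1, 0.2]
width: 44.1
grasp_force: 0.0
```

>>> play_rows --pt "0 0 0" --pt "0 0 0" --pt "0 0 0" --pt "0 0 0" --pt "0 0 0" --pt "0 0 0" --pt "0 0 0" --yaw '[0,0,0,0,0,0,0]' --gripper 1

```text
t: 57.12
ee_pos: [433.1, 220.7, 38.3]
orientation: [-3.138, 0.151, -0.001]
ft_force: [-0.7, -1.1, 5.5]
width: 14.4
grasp_force: 30.0
```

>>> play_rows --pt "0 0 15" --pt "0 0 25" --pt "0 0 25" --pt "20 -34 0" --pt "20 -34 0" --pt "20 -34 0" --pt "20 -34 0" --pt "20 -32 0" --yaw '[0,0,0,0,0,0,0,0]'

```text
t: 57.78
ee_pos: [533.3, 50.8, 102.9]
orientation: [3.138, -0.151, -0.0]
ft_force: [0.1, 0.6, -0.7]
width: 14.3
grasp_force: 30.0
```

>>> play_rows --pt "3 -8 0" --pt "0 0 0" --pt "0 0 0" --pt "0 0 0" --pt "0 0 0" --yaw '[0,0,0,0,0]'

```text
t: 58.2
ee_pos: [534.9, 46.0, 102.7]
orientation: [-3.138, 0.148, 0.002]
ft_force: [-0.3, 0.2, -0.1]
width: 14.2
grasp_force: 30.0
```

Run:
```python
from rim import *
o=ctrl.get_obs(); p=shot('wrist'); save(p,'w9.png')
n=proj(p,np.append(tow((-48,30.5)),31)); q,ax,w=rim(p,*n); print(n,q,ax,w,'tcp',o['ee_pos'],'d',w-o['ee_pos'],tob(w))
```

```text
[265.16 199.65] (266.0, 199.5) (19.0, 20.0) [538.4   42.31  31.  ] tcp [534.85  45.96 102.73] d [  3.54  -3.65 -71.73] [-47.88  29.86]
```

View pics/w9.png

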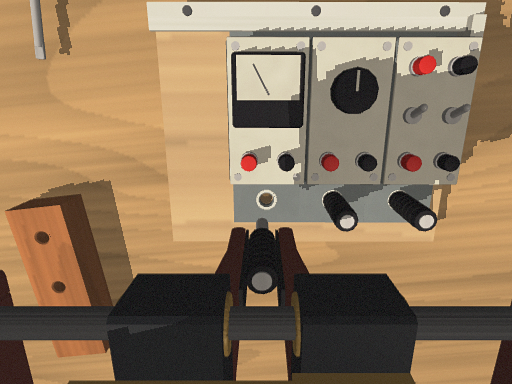

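All three boxes are flush, pins 1 and 2 are in, and the eye of box B is at (266,199). Insert pin 3.

>>> play_rows --pt "3.2 -2.7 0" --pt "0 0 -15" --pt "0 0 -14" --pt "0 0 0" --pt "0 0 0" --pt "0 0 0" --yaw '[0,0,0,0,0,0]'

```text
t: 58.75
ee_pos: [539.3, 42.2, 74.3]
orientation: [-3.138, 0.15, -0.0]
ft_force: [-0.0, -0.1, -1.4]
width: 14.2
grasp_force: 30.0
```

>>> play_rows --pt "-0.6 0.3 -4" --pt "0 0 -4" --pt "0 0 -3" --pt "0 0 -3" --pt "0 0 0" --pt "0 0 0" --yaw '[0,0,0,0,0,0]'

```text
t: 59.25
ee_pos: [538.3, 42.2, 59.7]
orientation: [3.138, -0.151, -0.001]
ft_force: [0.5, -1.5, -0.1]
width: 14.6
grasp_force: 30.0
```

>>> play_rows --pt "0 0 -4" --pt "0 0 -4" --pt "0 0 -4" --pt "0 0 -3" --pt "0 0 0" --pt "0 0 0" --yaw '[0,0,0,0,0,0]'

```text
t: 59.75
ee_pos: [538.3, 42.2, 44.6]
orientation: [3.138, -0.151, -0.001]
ft_force: [-1.1, -0.3, -1.0]
width: 14.4
grasp_force: 30.0
```

>>> play_rows --pt "0 0 -3" --pt "0 0 -2" --pt "0 0 0" --pt "0 0 0" --yaw '[0,0,0,0]'

```text
t: 60.08
ee_pos: [538.4, 42.2, 39.8]
orientation: [3.138, -0.151, -0.0]
ft_force: [-0.4, 0.4, -1.7]
width: 14.2
grasp_force: 30.0
```

Release, rise to a viewing pose, and check everything.

>>> play_rows --pt "0 0 0" --pt "0 0 0" --pt "0 0 0" --pt "0 0 20" --pt "0 0 35" --pt "0 0 35" --pt "-15 0 35" --pt "-20 -10 35" --yaw '[0,0,0,0,0,0,0,0]' --gripper 0.6

```text
t: 60.75
ee_pos: [504.2, 33.0, 201.7]
orientation: [-3.138, 0.15, -0.002]
ft_force: [0.5, -0.9, 0.2]
width: 35.3
grasp_force: 0.0
```

>>> play_rows --pt "-20 -10 35" --pt "-20 -15 35" --pt "0 0 0" --pt "0 0 0" --pt "0 0 0" --pt "0 0 0" --yaw '[0,0,0,0,0,0]'

```text
t: 61.25
ee_pos: [463.8, 7.9, 267.6]
orientation: [-3.138, 0.151, 0.003]
ft_force: [-0.1, 0.4, 1.1]
width: 35.1
grasp_force: 0.0
```

Run:
```python
from h import *
np.set_printoptions(precision=1,suppress=True)
p=shot('wrist'); save(p,'w10.png'); X=cloud(p); B=(X[...,:2]-O)@Rb
for y in(-69.9,-19.7,30.5):
    m=(X[...,2]>64)&(X[...,2]<90)&(np.hypot(B[...,0]+48,B[...,1]-y)<14)
    print('pin top z',np.percentile(X[m][:,2],[50,90]),B[m].min(0),B[m].max(0))
    m=(abs(X[...,2]-61)<3)&(abs(B[...,1]-y)<20)&(abs(B[...,0]-16)<60)
    Q=B[m]; f=[Q[abs(Q[:,1]-y-s)<6][:,0].min() for s in(-14,0,14)]; print(' front edge x',np.array(f),'back',Q[:,0].max())
m=(abs(X[...,2]-61)<3)&(abs(B[...,0]-16)<40); print('row y',B[m][:,1].min(),B[m][:,1].max())
```

```text
pin top z [74.5 75.9] [-55.1 -76.9] [-40.5 -62.5]
 front edge x [-28.  -42.6 -28. ] back 53.89936508815909
pin top z [74.8 75.8] [-55.1 -27. ] [-40.5 -13. ]
 front edge x [-27. -28. -28.] back 53.83220419539148
pin top z [74.6 75.7] [-55.1  22.4] [-40.5  36.9]
 front edge x [-28.  -41.6 -28. ] back 53.85315185241469
row y -94.36109584431061 54.12518305415417
```

View pics/w10.png

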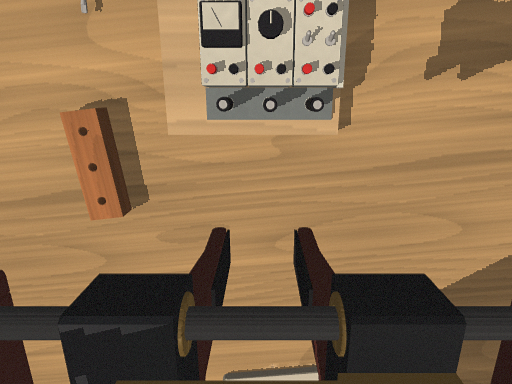

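The three pins stand at (224,104), (270,104) and (317,104), all with tops at z≈75, so they are fully seated. The box fronts are level and the row runs flush from the fence (base y −94.4 to 54.1). Handing in.

```bash
python3 -c "
from workcell import ticket
print(ticket.close_job())"
```

```text
the job is handed in; nothing more can be done
None
```

The job is handed in: boxes C, A and B are mounted flush from the fence, pushed home under the rail and each locked with a fully seated pin; with all three boxes present, no spare pin was left in the stand.

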